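# Load the colour-bar warmer and lower its carrier

## Robot

A 6-joint arm with a two-finger parallel gripper is mounted at the origin on a cart in front of the work surface, level with it; the furniture and walls round the work are solid. World frame = base frame: x ahead of the robot, y to its left, z up, the work surface at z = 0. Lengths are in mm, angles in rad, forces in N, time in s.
With the tool pointing down it reaches from about 275 to 1000 mm from the base axis. Payload 8.4 kg.
Tool frame: the origin (TCP) lies midway between the tips of the shut fingers; the grasp point (between the pads) lies 19 mm behind it; z points along the fingers, y is the line along which they close (so a half turn about z gives the same grasp; the last joint's range is limited). The gripper opens to 85 mm and grips with 20 to 120 N. Pads are 22 mm wide; open, the fingers measure 114 mm over their backs; the gripper's body (76 mm by 85 mm) begins 54 mm behind the grasp point. The pads swing forward as they close: fully open they stand 13 mm farther back than shut.
Start: joints at [-1.116, 0.353, 1.633, -0, 1.155, -0.002], TCP at [275.673, -560.921, 231.281] pointing down, gripper open.
Joint ranges: [-2.63, 2.63], [-0.92, 2.1], [0.06, 2.66], [-1.3, 4.44], [0, 2.69], [-3.02, 3.02]. Speed limits (rad/s): [2.22, 2.22, 2.79, 3.14, 3.14, 3.14].

## Interface

Orientations are given as [roll, pitch, yaw] about the fixed x, y, z axes, in that order (R = Rz(yaw) Ry(pitch) Rx(roll)).
In Python, from rig import monitor, imaging, r gives the robot as it stands.
- The arm moves only by the tool drive_tool, never from a script. Its argument "plan" is a list of rows, each an object of numbers: "x", "y", "z": the shift along the tool's x, y, z in units of 50 mm (1.0 is 50 mm); "ax", "ay", "az": the turn, a rotation vector about the tool's x, y, z in units of 6 degrees (1.0 is 6 degrees); "hand": the finger opening in mm, from 0 to 85.4. In form: [{"x": .., "y": .., "z": .., "ax": .., "ay": .., "az": .., "hand": ..}, ...]. A call has 1 to 8 rows; each row is the pose to reach, as a shift and turn from the pose commanded when the call began, along the tool's axes at that moment; what a row does not reach only later rows make up. A row lasts 1/10 s, in which the tool goes at most 50 mm and 8.59 degrees, less where a joint would pass 70% of its speed; a pose out of reach is approached as far as the arm can. A call with a gripper value outside its range is refused whole. The fingers move at their own pace and stop on an object; "grip_force" is the grip in N (left out, the last holds). Time passes only in rows, so rows that repeat a pose let the fingers close. It gives the time, the measured TCP pose, the force, the opening and the grip force at its end, in the units of the state.
- monitor.sense(): the state, without advancing time (a new reading comes with each control period).
- imaging.grab_frame(name): name is "side" or "top" or "wrist"; returns the picture (420x560x3 uint8, red, green, blue); there is no depth.
- imaging.camera_info(name): a dict with "mtx" (3x3 intrinsics, pixels), "dist" ([k1, k2, p1, p2, k3] as OpenCV has them; the pictures are not rectified), "R" (3x3) and "t" (3): a world point X has camera coordinates R X + t. Camera axes: x right, y down, z forward; pixel columns grow to the right and rows downward; lengths in mm; the calibration is good to about 2 mm. A picture is of the moment at which its call begins: read the wrist's pose just before it. camera_info takes no time and is no camera call; for the wrist camera it gives the pose at the moment of the call.
- r.sign_off(): hands the job in; it is judged then, once.
The state is a dict: "clock": time; "qpos": joint angles; "qvel": joint speeds; "joint_efforts": joint torques, N m; "eef_pos": TCP position; "tcp_rot": TCP orientation; "contact_force": force on the tool from outside, world axes, zero at the start; "wrist_torque": the same for the moment, N m; "opening": opening from 0.0 (shut) to 1.0 (fully open); "grasp_force": force on a finger pad.
Only numpy, scipy, OpenCV 4.12 (cv2) and the standard library are available. Lean on these libraries where they do the work, as an engineer would, in place of code of your own. Each camera call takes 0.05 s, during which the arm holds its last target. There are 200 camera calls.

## Task

Lay every colour bar that is on the table in a V rest of the warmer's raised carrier, one bar to a rest, so that it lies level and centred across both rails. Then take the steel rod with the wooden handle from its stand, put it under the pawl's pin and flick the pawl well up clear of the rack (never touch the pawl with the gripper), press the carrier down by its black pad until it is fully home in the box, and see that the rod is back on its stand as you found it. Leave the tape roll alone.

Things in the scene. Friction and masses are not known exactly. Their poses are not given: they have to be found in the camera images.
- warmer: Bar warmer: open grey steel box, 160 (x) x 314 (y) x 68 mm high, fixed; it stands in another place and direction each time. Origin: middle of its underside, on the table. z up, x roughly away from the robot, y to the left. At its right (-y) end, outside the box, stands a guide post with an upright toothed rack bar (at y = -222 mm) and the pawl in front of it (-x side)
- rests (a point): Middle of the carrier, level with the V bottoms: 100 mm over the table when raised. Axes as warmer. Two rails, 8 mm thick, run along y at x = -35 and +35 mm, each with five 90 degree V notches, 14 mm deep, at y = -112, -56, 0, 56 and 112 mm. Between the rails is a grille, 15 mm below this height; a lip at each side (x = +-70 mm) rises 12 mm above it. Bars lie along x, a 25 mm bar's axis 18 mm above this height, a 20 mm bar's 14 mm
- press_pad (a point): Middle of the top of the round black press pad (44 mm across, 12 mm thick) on the carrier's rack bar, 207 mm above the table when raised. Press straight down here
- carrier (a joint): Carrier travel: 0 = raised (as at the start), 0.055 m = fully down on its stop. It slides stiffly and stays where it is left; pushing it down takes 5 to 15 N. With the pawl in it goes down only about 5 mm and then jams on the pawl
- pawl_pin (a point): Point on the axis of the pawl's lifting pin, 20 mm from its free end. The pin is steel, 8 mm thick, level, sticks out 50 mm to the -y side of the rack bar along y, 106 mm above the table while the pawl is in. The rod passes along x under it at this point, with 20 mm free to each side. The pivot is 40 mm to -x of the pin at the same height: a lifted pin swings up and to -x
- pawl (a joint): Pawl (dark steel lever with its nose under a rack tooth): 0 = in, grows as the pin is lifted, stop at 1.35 rad; clear of the rack from 0.3 rad. Stiff hinge (0.03 N m): it stays where it is left. Lifting the pin 33 mm turns it about 1 rad
- rod: The rod: square wooden handle, 18 x 18 x 80 mm, and round steel shaft, 10 mm thick and 120 mm long; 200 mm in all, 0.12 kg. Origin on the axis midway; x along the rod towards the steel tip: handle from x = -100 to -20 mm, shaft from -20 to +100 mm. At the start it lies level on its stand
- stand_top (a point): Where the rod's origin lies when it rests on its fixed stand, 45 mm above the table; x towards the rod's tip, z up. Wooden base 165 x 60 x 8 mm; two forks 8 mm thick, open at the top: at x = -88 mm for the handle (28 mm wide inside), at x = +45 mm for the shaft (22 mm wide). Their horns reach 7 to 11 mm above the rod's axis. The handle is free between x = -84 and -20 mm
- bar1_mid (a point): Colour bar 1: ten-sided rod of solid glass with flat ends, about 25 mm in diameter and 100 mm long; may be absent. This point is the middle of the bar, on its axis; its y axis runs along the bar. The bar lies on its side on the table at the start, in any direction, and rolls if pushed
- bar2_mid (a point): Colour bar 2: ten-sided rod of solid glass with flat ends, about 20 mm in diameter and 110 mm long; may be absent. This point is the middle of the bar, on its axis; its y axis runs along the bar. The bar lies on its side on the table at the start, in any direction, and rolls if pushed
- bar3_mid (a point): Colour bar 3: ten-sided rod of solid glass with flat ends, about 25 mm in diameter and 100 mm long; may be absent. This point is the middle of the bar, on its axis; its y axis runs along the bar. The bar lies on its side on the table at the start, in any direction, and rolls if pushed
- bar4_mid (a point): Colour bar 4: ten-sided rod of solid glass with flat ends, about 20 mm in diameter and 110 mm long; may be absent. This point is the middle of the bar, on its axis; its y axis runs along the bar. The bar lies on its side on the table at the start, in any direction, and rolls if pushed
- bar5_mid (a point): Colour bar 5: ten-sided rod of solid glass with flat ends, about 25 mm in diameter and 100 mm long; may be absent. This point is the middle of the bar, on its axis; its y axis runs along the bar. The bar lies on its side on the table at the start, in any direction, and rolls if pushed
- tape_roll: Bystander: blue tape roll, 67 mm across, 19 mm high; leave it alone
- rod_tip (a point): Tip of the rod's steel shaft (100 mm ahead of its origin)
- bar1: The same bar as bar1_mid (origin on its outside; use bar1_mid)
- bar2: The same bar as bar2_mid (origin on its outside; use bar2_mid)
- bar3: The same bar as bar3_mid (origin on its outside; use bar3_mid)
- bar4: The same bar as bar4_mid (origin on its outside; use bar4_mid)
- bar5: The same bar as bar5_mid (origin on its outside; use bar5_mid)

How it is judged (in metres and radians):
On the way, in this order (a step that is already met when the one before it is completed fails the run):
1. every bar present lies in a rest of the raised carrier, the pawl still in (x of bar1_mid in the frame of rests between -0.02 and 0.02 m and y of bar1_mid in the frame of rests between -0.125 and 0.125 m and z of bar1_mid in the frame of rests between 0.008 and 0.023 m and angle between bar1_mid's own y axis and vertical between 1.48 and 1.66 rad and angle between the y axis of each of bar1_mid, bar2_mid, bar3_mid, bar4_mid, bar5_mid and the x axis of rests, either way round below 0.12 rad and x of bar2_mid in the frame of rests between -0.02 and 0.02 m and y of bar2_mid in the frame of rests between -0.125 and 0.125 m and z of bar2_mid in the frame of rests between 0.008 and 0.023 m and angle between bar2_mid's own y axis and vertical between 1.48 and 1.66 rad and x of bar3_mid in the frame of rests between -0.02 and 0.02 m and y of bar3_mid in the frame of rests between -0.125 and 0.125 m and z of bar3_mid in the frame of rests between 0.008 and 0.023 m and angle between bar3_mid's own y axis and vertical between 1.48 and 1.66 rad and x of bar4_mid in the frame of rests between -0.02 and 0.02 m and y of bar4_mid in the frame of rests between -0.125 and 0.125 m and z of bar4_mid in the frame of rests between 0.008 and 0.023 m and angle between bar4_mid's own y axis and vertical between 1.48 and 1.66 rad and x of bar5_mid in the frame of rests between -0.02 and 0.02 m and y of bar5_mid in the frame of rests between -0.125 and 0.125 m and z of bar5_mid in the frame of rests between 0.008 and 0.023 m and angle between bar5_mid's own y axis and vertical between 1.48 and 1.66 rad and value of joint carrier below 0.008 m and value of joint pawl below 0.2 rad), for 0.3 s.
2. the pawl is flicked up clear of the rack (0.6 rad or more) with the carrier still up (value of joint pawl above 0.6 rad and value of joint carrier below 0.015 m), for 0.2 s.
3. the carrier is fully down (value of joint carrier above 0.05 m), for 0.3 s.
At the end, for the whole second after the job is handed in: carrier within 5 mm of its bottom stop; every bar present in the rests, level within 0.09 rad, its middle within 20 mm of the middle between the rails and its axis within 0.12 rad of square to them; rod on its stand within 15 mm and 0.12 rad, tip the same way as at the start; all at rest (x of bar1_mid in the frame of rests between -0.02 and 0.02 m and y of bar1_mid in the frame of rests between -0.125 and 0.125 m and z of bar1_mid in the frame of rests between 0.008 and 0.023 m and angle between bar1_mid's own y axis and vertical between 1.48 and 1.66 rad and angle between the y axis of each of bar1_mid, bar2_mid, bar3_mid, bar4_mid, bar5_mid and the x axis of rests, either way round below 0.12 rad and x of bar2_mid in the frame of rests between -0.02 and 0.02 m and y of bar2_mid in the frame of rests between -0.125 and 0.125 m and z of bar2_mid in the frame of rests between 0.008 and 0.023 m and angle between bar2_mid's own y axis and vertical between 1.48 and 1.66 rad and x of bar3_mid in the frame of rests between -0.02 and 0.02 m and y of bar3_mid in the frame of rests between -0.125 and 0.125 m and z of bar3_mid in the frame of rests between 0.008 and 0.023 m and angle between bar3_mid's own y axis and vertical between 1.48 and 1.66 rad and x of bar4_mid in the frame of rests between -0.02 and 0.02 m and y of bar4_mid in the frame of rests between -0.125 and 0.125 m and z of bar4_mid in the frame of rests between 0.008 and 0.023 m and angle between bar4_mid's own y axis and vertical between 1.48 and 1.66 rad and x of bar5_mid in the frame of rests between -0.02 and 0.02 m and y of bar5_mid in the frame of rests between -0.125 and 0.125 m and z of bar5_mid in the frame of rests between 0.008 and 0.023 m and angle between bar5_mid's own y axis and vertical between 1.48 and 1.66 rad and value of joint carrier above 0.05 m and distance between rod and stand_top below 0.015 m and angle between the x axis of rod and the x axis of stand_top, either way round below 0.12 rad and x of rod_tip in the frame of stand_top above 0.08 m and linear speed of each of rod, bar1, bar2, bar3, bar4, bar5 below 0.02 m/s); the robot touches nothing.
It fails at once if the gripper or arm touches the pawl (contact force between any of the fingers, the arm and pawl above 0.5 N).
It fails at once if a bystander is moved by more than 4 cm (distance of tape_roll from where it was at the start of the episode above 0.04 m).
Of bar1, bar2, bar3, bar4, bar5 only 3 to 5 are there at a start; the rules pass over those that are not, and their reading is None.
At some moment in a run one of rod, bar1, bar2, bar3 may be knocked a few centimetres aside while the robot is not near it.
It also fails if it takes over 210 s, if anything falls off the work surface, if the arm or the gripper's body presses on something with over 40 N, if the wrist force passes 120 N, or if a joint passes its speed limit or range.

## Working session

There is one attempt and no reset: what is moved stays moved. The work goes in short steps, Python scripts to look and compute and a tool call to move; the robot and the scene stay as the last step left them, time stands still between calls to the robot, and variables do not carry over. Pictures are saved under pics/ and viewed, at most 14 in all, crops included, and the job is handed in when it is done.

Besides the shell and the picture viewer there is one more tool, called as name(argument=value, ...) on one line, values as JSON. drive_tool: Moves the arm, as the interface text tells. Its arguments: {"type":"object","properties":{"plan":{"type":"array","items":{"type":"object","properties":{"x":{"type":"number"},"y":{"type":"number"},"z":{"type":"number"},"ax":{"type":"number"},"ay":{"type":"number"},"az":{"type":"number"},"hand":{"type":"number"}}}},"grip_force":{"type":"number"}},"required":["plan"]}

```bash
ls; mkdir -p pics
python3 - <<'E'
from rig import monitor, imaging, r
import cv2
for n in("top","side"):
    im=imaging.grab_frame(n); cv2.imwrite(f"pics/{n}0.png",im[:,:,::-1])
    cv2.imwrite(f"pics/{n}0b.png",cv2.resize(im[:,:,::-1],(800,600),interpolation=cv2.INTER_CUBIC))
    c=imaging.camera_info(n); print(n,c)
print(monitor.sense())
E
```

```text
pics
top {'mtx': array([[448.78034074,   0.        , 276.74972238],
       [  0.        , 448.78034074, 206.17914769],
       [  0.        ,   0.        ,   1.        ]]), 'dist': array([0.00886429, 0.        , 0.        , 0.        , 0.        ]), 'R': array([[ 0.02862382, -0.9995868 , -0.00262647],
       [-0.99379307, -0.02817514, -0.10761737],
       [ 0.1074989 ,  0.00569059, -0.99418892]]), 't': array([  59.71098992,  556.04452359, 1292.69049937])}
side {'mtx': array([[427.1841527 ,   0.        , 278.3311884 ],
       [  0.        , 427.1841527 , 213.95120347],
       [  0.        ,   0.        ,   1.        ]]), 'dist': array([-0.11306667,  0.        ,  0.        ,  0.        ,  0.        ]), 'R': array([[ 5.81382807e-01,  8.13630002e-01, -5.01057517e-04],
       [ 4.65289812e-01, -3.32979897e-01, -8.20140097e-01],
       [-6.67457431e-01,  4.76582215e-01, -5.72162539e-01]]), 't': array([-372.37683377, -111.11064028, 1784.37806105])}
{'clock': 0.1, 'qpos': array([-1.11638701e+00,  3.53606529e-01,  1.63405598e+00,  3.16199162e-05,
        1.15520315e+00, -2.42259721e-03]), 'qvel': array([-9.06722311e-04, -2.24050434e-03, -1.55362317e-03, -1.16482873e-03,
       -3.67811671e-05,  1.30507241e-03]), 'joint_efforts': array([-1.73113727e-03, -6.06358266e+01, -3.42819786e+01, -1.42750537e-04,
        3.94717834e-03,  2.23655616e-05]), 'eef_pos': array([ 275.50030469, -560.52633015,  230.62111115]), 'tcp_rot': array([-3.14031972e+00, -3.19959568e-05,  4.56819107e-01]), 'contact_force': array([-0.0182677 , -0.09058093,  0.0138816 ]), 'wrist_torque': array([ 0.00052621, -0.02631141, -0.03881875]), 'grasp_force': 0.0, 'opening': 1.0007805464699948}
```

View pics/top0b.png

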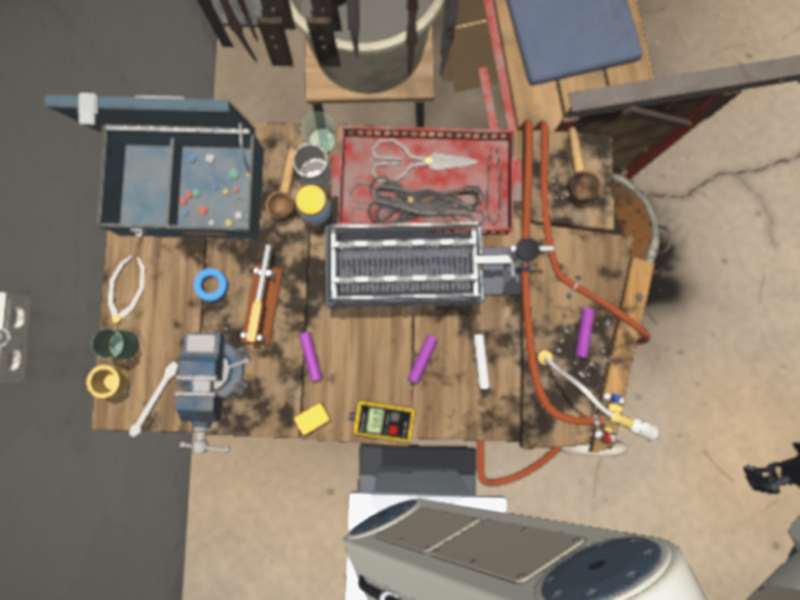

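View pics/side0b.png

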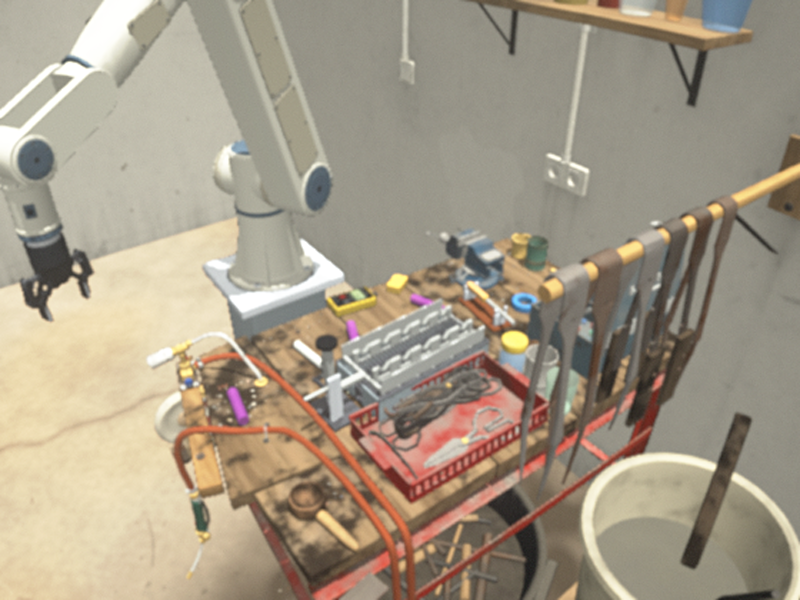

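Top view: purple bars at about (311,357), (423,359), (585,333), a white bar at (482,361), the warmer at (405,263), the rod stand at (260,305) and the tape roll at (210,285). The side view shows the press pad and rack at the robot's right end of the warmer. Next I measure these.

```bash
cat > h.py <<'E'
from rig import monitor, imaging, r
import numpy as np, cv2
from scipy.spatial.transform import Rotation as Ro
def p2w(c,uv,z):
    p=cv2.undistortPoints(np.array(uv,float).reshape(-1,1,2),c["mtx"],c["dist"]).reshape(-1,2)
    d=np.c_[p,np.ones(len(p))]@c["R"]; o=-c["R"].T@c["t"]
    return o+d*((z-o[2])/d[:,2])[:,None]
def w2p(c,X):
    return cv2.projectPoints(np.array(X,float).reshape(-1,1,3),cv2.Rodrigues(c["R"])[0],c["t"],c["mtx"],c["dist"])[0].reshape(-1,2)
def blobs(im,c,z,amin=150):
    hsv=cv2.cvtColor(im,cv2.COLOR_RGB2HSV); out=[]
    for nm,lo,hi in(("purple",(135,80,60),(165,255,255)),("white",(0,0,170),(180,40,255))):
        m=cv2.morphologyEx(cv2.inRange(hsv,lo,hi),cv2.MORPH_OPEN,np.ones((3,3)))
        for k in cv2.findContours(m,cv2.RETR_EXTERNAL,cv2.CHAIN_APPROX_NONE)[0]:
            if cv2.contourArea(k)<amin: continue
            b=cv2.boxPoints(cv2.minAreaRect(k)); w=p2w(c,b,z)
            e=[w[1]-w[0],w[2]-w[1]]; e.sort(key=np.linalg.norm)
            L=np.linalg.norm(e[1]);W=np.linalg.norm(e[0])
            if 60<L<160 and 10<W<45: out.append((nm,b.mean(0).round(),w.mean(0)[:2].round(1),L.round(),W.round(),round(float(np.arctan2(e[1][1],e[1][0]))%np.pi,3)))
    return out
def rel(pos,rpy=None,yaw=None):
    """shift/turn from the current tool pose to a target, in move units"""
    s=monitor.sense(); R=Ro.from_euler("xyz",s["tcp_rot"])
    if yaw is not None:
        ys=[yaw,yaw+np.pi,yaw-np.pi]; yy=s["tcp_rot"][2]
        T=min((Ro.from_euler("xyz",[np.pi,0,y]) for y in ys),key=lambda T:(R.inv()*T).magnitude())
    else: T=Ro.from_euler("xyz",rpy) if rpy is not None else R
    return (R.inv().apply(np.array(pos)-s["eef_pos"])/50).round(3),((R.inv()*T).as_rotvec()/np.radians(6)).round(2)
E
python3 - <<'E'
from h import *
im=cv2.cvtColor(cv2.imread("pics/top0.png"),cv2.COLOR_BGR2RGB); c=imaging.camera_info("top")
for b in blobs(im,c,12): print(b)
cv2.imwrite("pics/c1.png",cv2.resize(im[150:280,160:425,::-1],None,fx=3,fy=3,interpolation=cv2.INTER_CUBIC))
E
```

```text
('purple', array([295., 251.], dtype=float32), array([424. ,  16.5]), np.float64(103.0), np.float64(25.0), 2.726)
('purple', array([217., 249.], dtype=float32), array([424. , 249.7]), np.float64(104.0), np.float64(26.0), 0.309)
('purple', array([409., 233.], dtype=float32), array([ 488.3, -318.3]), np.float64(104.0), np.float64(29.0), 2.969)
('white', array([337., 253.], dtype=float32), array([ 423.7, -105.3]), np.float64(110.0), np.float64(20.0), 0.125)
('white', array([316., 112.], dtype=float32), array([847.2, -36. ]), np.float64(86.0), np.float64(35.0), 1.598)
('white', array([61., 75.], dtype=float32), array([943.6, 751.7]), np.float64(64.0), np.float64(37.0), 0.077)
```

View pics/c1.png

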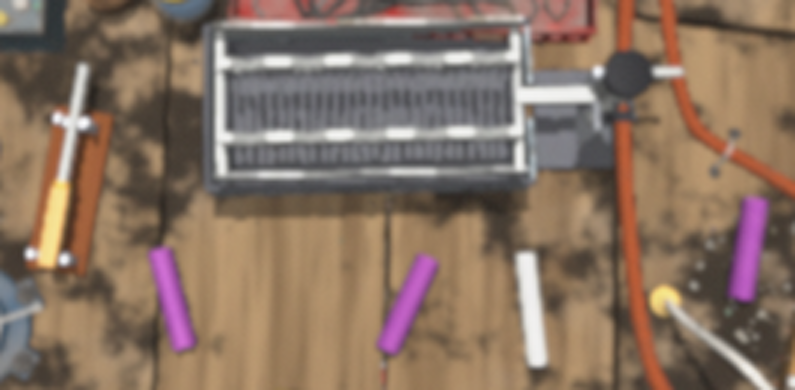

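Run:
```python
from h import *
c=imaging.camera_info("wrist"); s=monitor.sense(); R=Ro.from_euler("xyz",s["tcp_rot"]).as_matrix()
print("cam in tool",R.T@(-c["R"].T@c["t"]-s["eef_pos"]), (c["R"]@R).round(3), c["mtx"][0,0],c["dist"])
ct=imaging.camera_info("top")
f=lambda u,v,z:p2w(ct,[[160+u/3,150+v/3]],z)[0][:2].round(1)
print("warmer box corners z68",f(208,22,68),f(528,20,68),f(207,188,68),f(534,184,68))
print("pad",f(628,75,207)); print("rod tip",f(83,66,45),"butt",f(48,265,45)); print("tape",p2w(ct,[[147,200]],19))
print(rel([500,-50,450],yaw=0.0))
```

```text
cam in tool [  65.41103507   -0.65786122 -142.95941292] [[ 0.001  1.     0.001]
 [-0.966  0.002 -0.26 ]
 [-0.26  -0.     0.966]] 369.24750218305087 [-0.05126388  0.          0.          0.          0.        ]
warmer box corners z68 [688.4 216.7] [699. -92.] [527.5 211.2] [ 540.2 -100.1]
pad [ 622.2 -160.8]
rod tip [646.1 340. ] butt [450.8 364. ]
tape [[562.86503072 462.20775376  19.        ]]
(array([ 8.534, -7.189, -4.378]), array([-0.01,  0.  ,  4.36]))
```

drive_tool(plan=[{"z": -1},{"z": -2},{"z": -3,"az": 1},{"x": 1,"y": -0.8,"z": -4,"az": 2},{"x": 1.7,"y": -1.5,"z": -4.4,"az": 3},{"x": 2.4,"y": -2.1,"z": -4.4,"az": 4},{"x": 3.2,"y": -2.7,"z": -4.4,"az": 4.36},{"x": 4,"y": -3.35,"z": -4.4,"az": 4.36}])

```text
invalid input
```

Run:
```python
from h import *
print(rel([500,50,450],yaw=0.0), rel([500,-50,450],yaw=0.0))
```

```text
(array([ 9.416, -8.984, -4.376]), array([-0.01,  0.  ,  4.36])) (array([ 8.534, -7.189, -4.378]), array([-0.01,  0.  ,  4.36]))
```

drive_tool(plan=[{"x": 0,"y": 0,"z": -1,"ax": 0,"ay": 0,"az": 0,"hand": 85},{"x": 0,"y": 0,"z": -2,"ax": 0,"ay": 0,"az": 0,"hand": 85},{"x": 0,"y": 0,"z": -3,"ax": 0,"ay": 0,"az": 1,"hand": 85},{"x": 0.7,"y": -0.6,"z": -3.5,"ax": 0,"ay": 0,"az": 2,"hand": 85},{"x": 1.4,"y": -1.2,"z": -4,"ax": 0,"ay": 0,"az": 3,"hand": 85},{"x": 2.1,"y": -1.8,"z": -4.4,"ax": 0,"ay": 0,"az": 4,"hand": 85},{"x": 2.8,"y": -2.4,"z": -4.4,"ax": 0,"ay": 0,"az": 4.36,"hand": 85},{"x": 3.5,"y": -3,"z": -4.4,"ax": 0,"ay": 0,"az": 4.36,"hand": 85}], grip_force=40)

```text
clock: 0.9
eef_pos: [367.0, -347.4, 452.0]
tcp_rot: [3.141, -0.001, -0.002]
contact_force: [1.9, 0.2, -0.0]
opening: 0.99
grasp_force: 0.0
```

Run:
```python
from h import *
print(rel([500,50,450],yaw=0.0), rel([500,-50,450],yaw=0.0))
```

```text
(array([ 2.646, -7.952,  0.038]), array([ 0.01, -0.01, -0.02])) (array([ 2.649, -5.952,  0.039]), array([ 0.01, -0.01, -0.02]))
```

drive_tool(plan=[{"x": 0.3,"y": -0.9,"z": 0,"ax": 0,"ay": 0,"az": 0,"hand": 85},{"x": 0.6,"y": -1.8,"z": 0,"ax": 0,"ay": 0,"az": 0,"hand": 85},{"x": 0.9,"y": -2.7,"z": 0,"ax": 0,"ay": 0,"az": 0,"hand": 85},{"x": 1.2,"y": -3.6,"z": 0,"ax": 0,"ay": 0,"az": 0,"hand": 85},{"x": 1.5,"y": -4.5,"z": 0,"ax": 0,"ay": 0,"az": 0,"hand": 85},{"x": 1.8,"y": -5.4,"z": 0,"ax": 0,"ay": 0,"az": 0,"hand": 85},{"x": 1.8,"y": -5.6,"z": 0,"ax": 0,"ay": 0,"az": 0,"hand": 85},{"x": 1.8,"y": -5.6,"z": 0,"ax": 0,"ay": 0,"az": 0,"hand": 85}])

```text
clock: 1.7
eef_pos: [456.4, -67.7, 451.0]
tcp_rot: [-3.142, 0.001, 0.003]
contact_force: [-0.5, 0.3, 0.3]
opening: 0.994
grasp_force: 0.0
```

Run:
```python
from h import *
import pickle
c=imaging.camera_info("wrist"); im=imaging.grab_frame("wrist"); pickle.dump((c,im),open("w1.pkl","wb"))
cv2.imwrite("pics/w1.png",cv2.resize(im[:,:,::-1],(800,600),interpolation=cv2.INTER_CUBIC))
for b in blobs(im,c,12): print(b)
```

```text
('purple', array([223., 169.], dtype=float32), array([425.4,  19.2]), np.float64(104.0), np.float64(24.0), 2.718)
('purple', array([ 79., 169.], dtype=float32), array([425.2, 251.7]), np.float64(103.0), np.float64(28.0), 0.287)
('purple', array([437., 129.], dtype=float32), array([ 490.8, -317.2]), np.float64(104.0), np.float64(28.0), 2.981)
('white', array([319., 342.], dtype=float32), array([ 108.6, -145.7]), np.float64(100.0), np.float64(25.0), 0.044)
('white', array([300., 169.], dtype=float32), array([ 424.8, -103.8]), np.float64(112.0), np.float64(19.0), 0.136)
('white', array([104.,   4.], dtype=float32), array([668.8, 186.2]), np.float64(148.0), np.float64(12.0), 1.548)
```

View pics/w1.png

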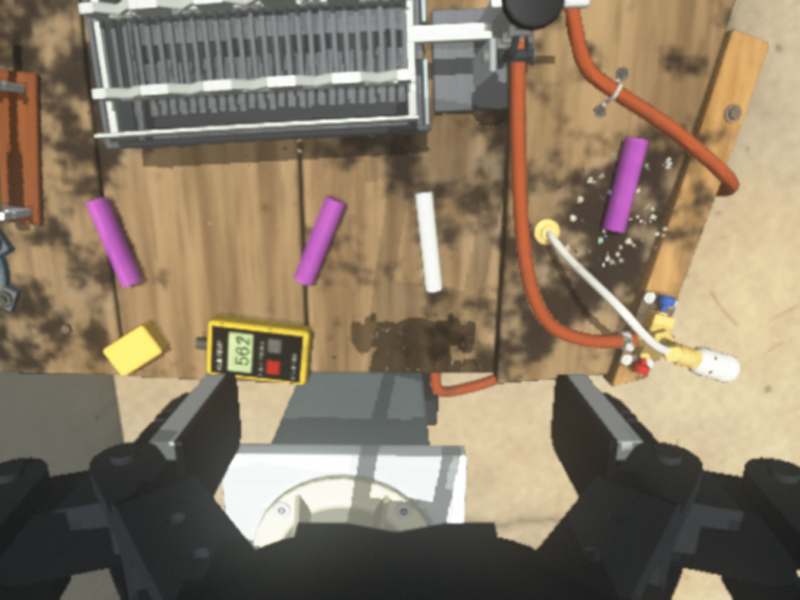

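The wrist view shows four bars: purple at (115,241), (320,241) and (626,185), white at (428,242). The warmer is cut off at the top, so I move over it for a better look.

drive_tool(plan=[{"x": 0.9,"y": -0.6,"z": 0,"ax": 0,"ay": 0,"az": 0,"hand": 85},{"x": 1.8,"y": -1.2,"z": 0,"ax": 0,"ay": 0,"az": 0,"hand": 85},{"x": 2.5,"y": -1.8,"z": 0,"ax": 0,"ay": 0,"az": 0,"hand": 85},{"x": 2.9,"y": -2.4,"z": 0,"ax": 0,"ay": 0,"az": 0,"hand": 85},{"x": 2.9,"y": -2.5,"z": 0,"ax": 0,"ay": 0,"az": 0,"hand": 85},{"x": 2.9,"y": -2.5,"z": 0,"ax": 0,"ay": 0,"az": 0,"hand": 85}])

```text
clock: 2.35
eef_pos: [601.6, 54.9, 450.4]
tcp_rot: [3.141, 0.002, -0.0]
contact_force: [-0.1, 0.3, -0.6]
opening: 0.997
grasp_force: 0.0
```

Run:
```python
from h import *
import pickle
c=imaging.camera_info("wrist"); im=imaging.grab_frame("wrist"); pickle.dump((c,im),open("w2.pkl","wb"))
cv2.imwrite("pics/w2.png",cv2.resize(im[20:240,:,::-1],(800,314),interpolation=cv2.INTER_CUBIC))
a=im[20:205,20:420,::-1]
cv2.imwrite("pics/w2a.png",cv2.resize(im[20:240,170:460,::-1],None,fx=2.7,fy=2.7,interpolation=cv2.INTER_CUBIC))
cv2.imwrite("pics/w2b.png",cv2.resize(im[20:240,0:180,::-1],None,fx=2.7,fy=2.7,interpolation=cv2.INTER_CUBIC))
for b in blobs(im,c,12): print(b)
```

```text
('purple', array([299., 254.], dtype=float32), array([425.2,  18.5]), np.float64(107.0), np.float64(27.0), 2.716)
('purple', array([162., 255.], dtype=float32), array([423.7, 250.4]), np.float64(105.0), np.float64(26.0), 0.304)
('purple', array([499., 218.], dtype=float32), array([ 489.7, -317.6]), np.float64(104.0), np.float64(30.0), 2.969)
('white', array([ 20., 310.], dtype=float32), array([314.1, 524.1]), np.float64(77.0), np.float64(31.0), 1.595)
('white', array([370., 254.], dtype=float32), array([ 424.9, -103.6]), np.float64(115.0), np.float64(20.0), 0.122)
('white', array([464., 126.], dtype=float32), array([ 640.9, -237.7]), np.float64(96.0), np.float64(13.0), 1.633)
('white', array([ 84., 158.], dtype=float32), array([588.1, 364.8]), np.float64(123.0), np.float64(27.0), 3.018)
('white', array([115.,   7.], dtype=float32), array([810.3, 291.4]), np.float64(61.0), np.float64(17.0), 1.644)
```

View pics/w2a.png

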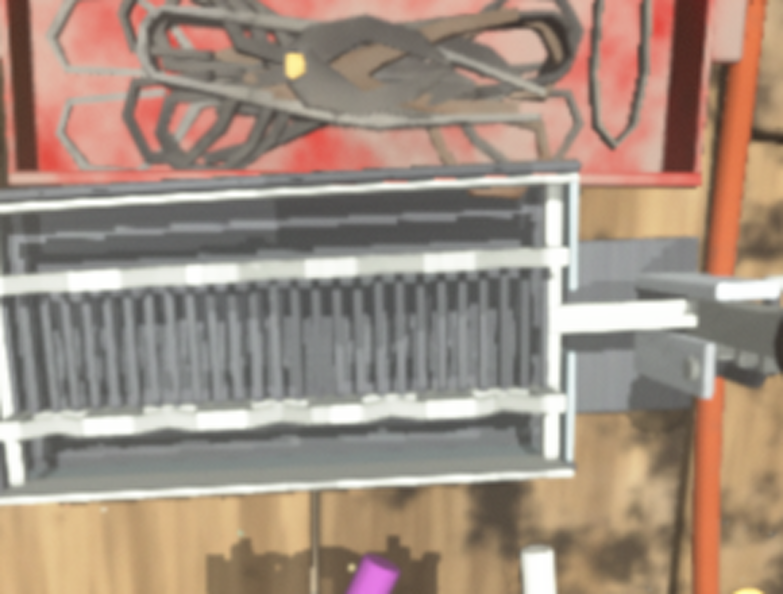

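View pics/w2b.png

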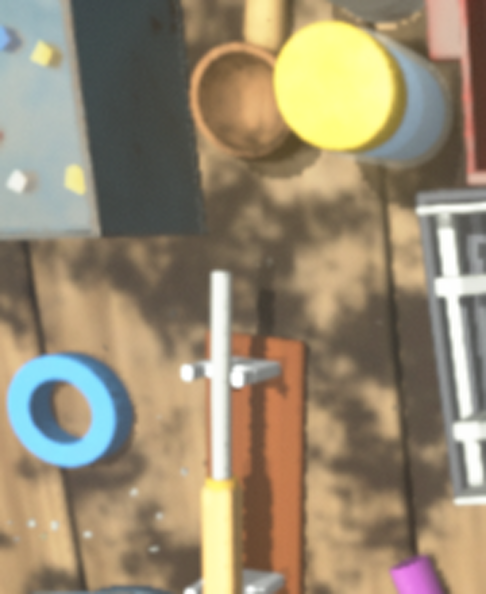

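The crops show the carrier rails with bright lands (back rail at (95,281), (213,272), (330,266), (452,261)), the rail's right end at x≈567 and the box rim. Stand: rod tip at (221,272), handle joint at (221,480), tape at (68,410). I fit the warmer pose to these.

Run:
```python
from h import *
import pickle
from scipy.optimize import least_squares
c,im=pickle.load(open("w2.pkl","rb"))
cr=lambda u,v:(170+u/2.7,20+v/2.7)
ft=[((35,84,114),cr(95,281)),((35,28,114),cr(213,272)),((35,-28,114),cr(330,266)),((35,-84,114),cr(452,261)),
 ((-35,-28,114),cr(337,412)),((-35,-84,114),cr(452,407))]
M=np.array([f[0] for f in ft],float);U=np.array([f[1] for f in ft])
T=lambda p,M:np.c_[M[:,:2]@np.array([[np.cos(p[2]),np.sin(p[2])],[-np.sin(p[2]),np.cos(p[2])]])+p[:2],M[:,2]]
s=least_squares(lambda p:(w2p(c,T(p,M))-U).ravel(),[614,59,.035],x_scale=[10,10,.02]);p=s.x
print(p,s.fun.reshape(-1,2).round(1).tolist())
big=cv2.resize(im[20:240,:,::-1],None,fx=1.42,fy=1.42); big=cv2.resize(im[20:200,160:460,::-1],None,fx=2.65,fy=2.65,interpolation=cv2.INTER_CUBIC)
def line(P,col):
    q=((w2p(c,T(p,np.array(P,float)))-[160,20])*2.65); cv2.polylines(big,[q.astype(np.int32)],False,col,1,cv2.LINE_AA)
line([(80,157,68),(80,-157,68),(-80,-157,68),(-80,157,68)],(0,0,255))
for x in(-35,35): line([(x,150,114),(x,-150,114)],(0,255,0)); [line([(x-6,y,100),(x+6,y,100)],(255,0,255)) for y in(-112,-56,0,56,112)]
for x in(-70,70): line([(x,150,97),(x,-150,97)],(255,255,0))
a=np.linspace(0,6.3,30); line(np.c_[22*np.cos(a),-222+22*np.sin(a),0*a+207],(0,255,255))
cv2.imwrite("pics/fit.png",big)
ct=imaging.camera_info("top"); print("pad pred top crop",((w2p(ct,T(p,np.array([[0,-222.,207]])))-[160,150])*3),"seen 628,75")
cb=lambda u,v:(u/2.7,20+v/2.7)
w=p2w(c,[cb(221,272),cb(221,480)],45); print("rod tip, joint",w.round(1), np.linalg.norm(w[0]-w[1]), np.arctan2(*(w[0]-w[1])[[1,0]]))
```

```text
[6.16241150e+02 6.12519773e+01 5.49067082e-02] [[-0.3, -0.5], [-0.2, 0.3], [0.5, 0.1], [-0.5, -0.4], [0.2, 0.5], [0.3, 0.1]]
pad pred top crop [[627.56636602  67.84449691]] seen 628,75
rod tip, joint [[649.  342.4  45. ]
 [532.2 357.7  45. ]] 117.77117350051272 -0.13090720477960252
```

View pics/fit.png

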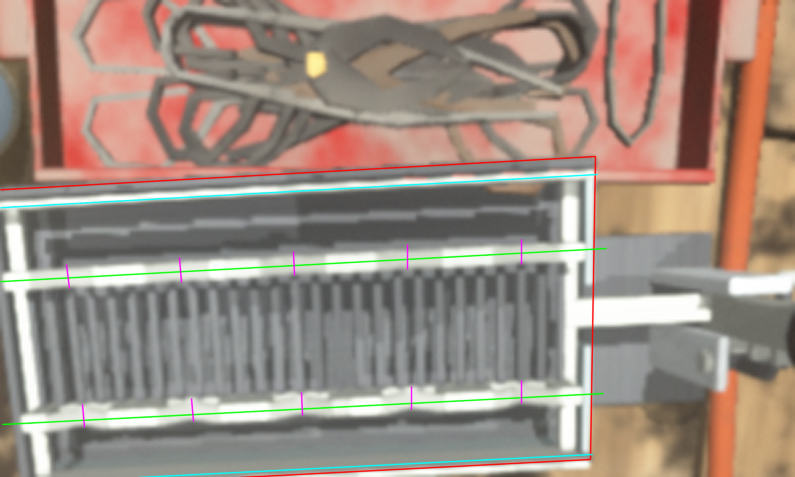

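```bash
cat >> h.py <<'E'
WC=np.array([615.5,60.5]);WY=0.041
def W(x,y,z): return [WC[0]+x*np.cos(WY)-y*np.sin(WY),WC[1]+x*np.sin(WY)+y*np.cos(WY),z]
def look(z=12):
    im=imaging.grab_frame("top"); c=imaging.camera_info("top")
    for b in blobs(im,c,z): print(b)
    return im,c
E
python3 - <<'E'
from h import *
look()
print(rel([425,18.7,60],yaw=-.424))
E
```

```text
('purple', array([217., 249.], dtype=float32), array([424. , 249.7]), np.float64(104.0), np.float64(26.0), 0.309)
('purple', array([409., 233.], dtype=float32), array([ 488.2, -318.7]), np.float64(104.0), np.float64(29.0), 2.966)
(array([-3.516,  0.705,  7.828]), array([0.01, 0.  , 4.04]))
```

drive_tool(plan=[{"x": -0.6,"y": 0.1,"z": 0.7,"ax": 0,"ay": 0,"az": 0.6,"hand": 85},{"x": -1.2,"y": 0.2,"z": 1.4,"ax": 0,"ay": 0,"az": 1.2,"hand": 85},{"x": -1.8,"y": 0.3,"z": 2.1,"ax": 0,"ay": 0,"az": 1.8,"hand": 85},{"x": -2.4,"y": 0.5,"z": 2.8,"ax": 0,"ay": 0,"az": 2.4,"hand": 80},{"x": -3,"y": 0.6,"z": 3.5,"ax": 0,"ay": 0,"az": 3.2,"hand": 70},{"x": -3.5,"y": 0.7,"z": 4.3,"ax": 0,"ay": 0,"az": 4.04,"hand": 65},{"x": -3.51,"y": 0.7,"z": 5.2,"ax": 0,"ay": 0,"az": 4.04,"hand": 60},{"x": -3.51,"y": 0.7,"z": 6.1,"ax": 0,"ay": 0,"az": 4.04,"hand": 60}])

```text
clock: 3.25
eef_pos: [425.2, 19.3, 146.2]
tcp_rot: [-3.14, -0.003, -0.425]
contact_force: [1.5, 0.9, -0.2]
opening: 0.701
grasp_force: 0.0
```

Run:
```python
from h import *
im,c=look()
c=imaging.camera_info("wrist"); im=imaging.grab_frame("wrist")
for b in blobs(im,c,12): print("w",b)
print(rel([425,18.7,2],yaw=-.424))
```

```text
('purple', array([217., 249.], dtype=float32), array([424. , 249.7]), np.float64(104.0), np.float64(26.0), 0.309)
('purple', array([409., 233.], dtype=float32), array([ 488.3, -318.5]), np.float64(104.0), np.float64(29.0), 2.966)
('white', array([316., 112.], dtype=float32), array([847.2, -36. ]), np.float64(86.0), np.float64(35.0), 1.598)
('white', array([60., 75.], dtype=float32), array([943.6, 753.2]), np.float64(64.0), np.float64(34.0), 0.077)
w ('purple', array([275., 189.], dtype=float32), array([424. ,  19.3]), np.float64(105.0), np.float64(24.0), 2.74)
w ('white', array([428., 121.], dtype=float32), array([ 424.1, -104.1]), np.float64(115.0), np.float64(20.0), 0.143)
(array([ 0.086, -0.025,  2.817]), array([ 0.04,  0.07, -0.01]))
```

drive_tool(plan=[{"x": 0,"y": 0,"z": 0.9,"ax": 0,"ay": 0,"az": 0,"hand": 60},{"x": 0,"y": 0,"z": 1.8,"ax": 0,"ay": 0,"az": 0,"hand": 60},{"x": 0,"y": 0,"z": 2.5,"ax": 0,"ay": 0,"az": 0,"hand": 60},{"x": 0,"y": 0,"z": 2.87,"ax": 0,"ay": 0,"az": 0,"hand": 60},{"x": 0,"y": 0,"z": 2.87,"ax": 0,"ay": 0,"az": 0,"hand": 15},{"x": 0,"y": 0,"z": 2.87,"ax": 0,"ay": 0,"az": 0,"hand": 15},{"x": 0,"y": 0,"z": 2.87,"ax": 0,"ay": 0,"az": 0,"hand": 15},{"x": 0,"y": 0,"z": 2.87,"ax": 0,"ay": 0,"az": 0,"hand": 15}])

```text
clock: 4.15
eef_pos: [427.7, 20.7, 4.7]
tcp_rot: [-3.14, -0.003, -0.423]
contact_force: [-0.0, -2.7, 11.8]
opening: 0.276
grasp_force: 39.7
```

drive_tool(plan=[{"x": 0,"y": 0,"z": 0,"ax": 0,"ay": 0,"az": 0,"hand": 15},{"x": 0,"y": 0,"z": -0.6,"ax": 0,"ay": 0,"az": 0,"hand": 15},{"x": 0,"y": 0,"z": -1.5,"ax": 0,"ay": 0,"az": 0,"hand": 15},{"x": 0,"y": 0,"z": -2.4,"ax": 0,"ay": 0,"az": 0,"hand": 15},{"x": 0,"y": 0,"z": -3.3,"ax": 0,"ay": 0,"az": 0,"hand": 15},{"x": 0,"y": 0,"z": -4,"ax": 0,"ay": 0,"az": 0,"hand": 15},{"x": 0,"y": 0,"z": -4.2,"ax": 0,"ay": 0,"az": 0,"hand": 15}])

```text
clock: 4.85
eef_pos: [428.0, 21.0, 217.7]
tcp_rot: [-3.138, -0.007, -0.423]
contact_force: [0.1, 0.8, -1.7]
opening: 0.277
grasp_force: 40.0
```

Run:
```python
from h import *
s=monitor.sense(); c=imaging.camera_info("wrist"); im=imaging.grab_frame("wrist")
for b in blobs(im,c,s["eef_pos"][2]+10.5): print("w",b)
print(rel(W(0,56,180),yaw=WY), s["opening"])
cv2.imwrite("pics/g1.png",im[:,:,::-1])
```

```text
w ('purple', array([279., 259.], dtype=float32), array([431. ,  18.7]), np.float64(96.0), np.float64(25.0), 2.755)
(array([ 2.593, -3.26 ,  0.768]), array([-0.02, -0.07, -4.43])) 0.2767535060663094
```

drive_tool(plan=[{"x": 0.5,"y": -0.6,"z": 0,"ax": 0,"ay": 0,"az": -0.8,"hand": 15},{"x": 1,"y": -1.2,"z": 0,"ax": 0,"ay": 0,"az": -1.7,"hand": 15},{"x": 1.5,"y": -1.8,"z": 0.1,"ax": 0,"ay": 0,"az": -2.6,"hand": 15},{"x": 2,"y": -2.4,"z": 0.3,"ax": 0,"ay": 0,"az": -3.5,"hand": 15},{"x": 2.5,"y": -3,"z": 0.5,"ax": 0,"ay": 0,"az": -4.43,"hand": 15},{"x": 2.59,"y": -3.26,"z": 0.76,"ax": 0,"ay": 0,"az": -4.43,"hand": 15},{"x": 2.59,"y": -3.26,"z": 0.76,"ax": 0,"ay": 0,"az": -4.43,"hand": 15}])

```text
clock: 5.6
eef_pos: [610.2, 117.2, 171.0]
tcp_rot: [3.141, 0.005, 0.042]
contact_force: [-0.8, 0.0, -1.1]
opening: 0.275
grasp_force: 40.0
```

Run:
```python
from h import *
s=monitor.sense(); c=imaging.camera_info("wrist"); im=imaging.grab_frame("wrist")
for b in blobs(im,c,s["eef_pos"][2]+7.6): print("w",b)
print(rel(W(0,56,111),yaw=WY), s["opening"])
cv2.imwrite("pics/g1.png",cv2.resize(im[:,:,::-1],(800,600)))
```

```text
w ('purple', array([276., 260.], dtype=float32), array([612.6, 118.1]), np.float64(98.0), np.float64(24.0), 0.068)
w ('white', array([474., 266.], dtype=float32), array([617.4,  37.2]), np.float64(72.0), np.float64(20.0), 1.503)
(array([0.081, 0.003, 1.22 ]), array([0.01, 0.05, 0.01])) 0.27544323178487246
```

View pics/g1.png

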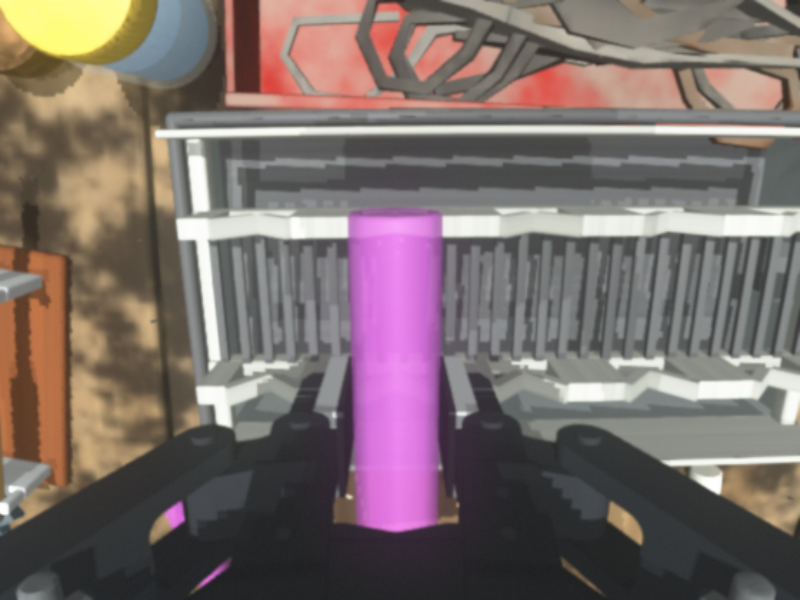

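The bar hangs at (395,370), square over the second notch, midway between the notches at about 270 and 525. I lower it.

drive_tool(plan=[{"x": 0.08,"y": 0,"z": 0.6,"ax": 0,"ay": 0,"az": 0,"hand": 15},{"x": 0.08,"y": 0,"z": 1,"ax": 0,"ay": 0,"az": 0,"hand": 15},{"x": 0.08,"y": 0,"z": 1.2,"ax": 0,"ay": 0,"az": 0,"hand": 15},{"x": 0.08,"y": 0,"z": 1.2,"ax": 0,"ay": 0,"az": 0,"hand": 15},{"x": 0.08,"y": 0,"z": 1.2,"ax": 0,"ay": 0,"az": 0,"hand": 32},{"x": 0.08,"y": 0,"z": 1.2,"ax": 0,"ay": 0,"az": 0,"hand": 46},{"x": 0.08,"y": 0,"z": 1.2,"ax": 0,"ay": 0,"az": 0,"hand": 46}])

```text
clock: 6.35
eef_pos: [615.6, 116.6, 116.0]
tcp_rot: [-3.141, -0.002, 0.041]
contact_force: [-0.1, -0.7, -0.3]
opening: 0.54
grasp_force: 0.0
```

drive_tool(plan=[{"x": 0,"y": 0,"z": -0.6,"ax": 0,"ay": 0,"az": 0,"hand": 46},{"x": 0,"y": 0,"z": -1.5,"ax": 0,"ay": 0,"az": 0,"hand": 46},{"x": 0,"y": 0,"z": -2.4,"ax": 0,"ay": 0,"az": 0,"hand": 46}])

```text
clock: 6.65
eef_pos: [614.6, 116.5, 236.4]
tcp_rot: [3.142, 0.0, 0.041]
contact_force: [1.2, -0.0, 0.4]
opening: 0.537
grasp_force: 0.0
```

Run:
```python
from h import *
s=monitor.sense(); c=imaging.camera_info("wrist"); im=imaging.grab_frame("wrist")
for b in blobs(im,c,118): print("w118",b)
look()
print(rel([424.5,250.8,110],yaw=.302), s["opening"])
```

```text
w118 ('purple', array([275., 200.], dtype=float32), array([612. , 118.3]), np.float64(106.0), np.float64(24.0), 0.053)
w118 ('white', array([211., 243.], dtype=float32), array([578.7, 165.8]), np.float64(68.0), np.float64(27.0), 1.917)
w118 ('white', array([428., 239.], dtype=float32), array([588.6,  -0.8]), np.float64(155.0), np.float64(30.0), 1.491)
w118 ('white', array([ 34., 192.], dtype=float32), array([610.6, 297.7]), np.float64(90.0), np.float64(23.0), 3.106)
('purple', array([217., 249.], dtype=float32), array([424. , 249.6]), np.float64(104.0), np.float64(26.0), 0.303)
('purple', array([409., 233.], dtype=float32), array([ 487.8, -319.6]), np.float64(105.0), np.float64(29.0), 2.975)
('purple', array([263., 188.], dtype=float32), array([610.9, 119.3]), np.float64(70.0), np.float64(27.0), 0.101)
('white', array([337., 253.], dtype=float32), array([ 422.5, -106.3]), np.float64(107.0), np.float64(18.0), 0.097)
('white', array([60., 76.], dtype=float32), array([942. , 753.1]), np.float64(61.0), np.float64(28.0), 0.077)
(array([-3.802, -2.824,  2.61 ]), array([-0.  , -0.11, -2.49])) 0.5369895202184591
```

drive_tool(plan=[{"x": -0.7,"y": -0.5,"z": 0,"ax": 0,"ay": 0,"az": -0.4,"hand": 50},{"x": -1.4,"y": -1,"z": 0.1,"ax": 0,"ay": 0,"az": -0.8,"hand": 60},{"x": -2.1,"y": -1.5,"z": 0.4,"ax": 0,"ay": 0,"az": -1.2,"hand": 60},{"x": -2.7,"y": -2,"z": 0.9,"ax": 0,"ay": 0,"az": -1.6,"hand": 60},{"x": -3.3,"y": -2.5,"z": 1.4,"ax": 0,"ay": 0,"az": -2,"hand": 60},{"x": -3.7,"y": -2.8,"z": 2,"ax": 0,"ay": 0,"az": -2.49,"hand": 60},{"x": -3.8,"y": -2.82,"z": 2.6,"ax": 0,"ay": 0,"az": -2.49,"hand": 60},{"x": -3.8,"y": -2.82,"z": 2.6,"ax": 0,"ay": 0,"az": -2.49,"hand": 60}])

```text
clock: 7.55
eef_pos: [416.3, 248.8, 102.2]
tcp_rot: [3.14, 0.005, 0.303]
contact_force: [-0.4, -0.3, 0.9]
opening: 0.706
grasp_force: 0.0
```

Run:
```python
from h import *
c=imaging.camera_info("wrist"); im=imaging.grab_frame("wrist")
for b in blobs(im,c,12): print("w",b)
print(rel([424.5,250.8,4],yaw=.302))
```

```text
w ('purple', array([280., 195.], dtype=float32), array([423.3, 249.5]), np.float64(106.0), np.float64(23.0), 0.28)
w ('white', array([92., 45.], dtype=float32), array([479.4, 385.2]), np.float64(61.0), np.float64(14.0), 3.0)
(array([0.134, 0.008, 2.002]), array([0.01, 0.03, 0.01]))
```

drive_tool(plan=[{"x": 0.12,"y": 0,"z": 0.8,"ax": 0,"ay": 0,"az": 0,"hand": 60},{"x": 0.12,"y": 0,"z": 1.5,"ax": 0,"ay": 0,"az": 0,"hand": 60},{"x": 0.12,"y": 0,"z": 1.9,"ax": 0,"ay": 0,"az": 0,"hand": 60},{"x": 0.12,"y": 0,"z": 2,"ax": 0,"ay": 0,"az": 0,"hand": 60},{"x": 0.12,"y": 0,"z": 2,"ax": 0,"ay": 0,"az": 0,"hand": 15},{"x": 0.12,"y": 0,"z": 2,"ax": 0,"ay": 0,"az": 0,"hand": 15},{"x": 0.12,"y": 0,"z": 2,"ax": 0,"ay": 0,"az": 0,"hand": 15},{"x": 0.12,"y": 0,"z": 2,"ax": 0,"ay": 0,"az": 0,"hand": 15}])

```text
clock: 8.4
eef_pos: [426.4, 252.0, 6.5]
tcp_rot: [-3.141, -0.003, 0.302]
contact_force: [0.3, -1.5, 5.3]
opening: 0.272
grasp_force: 38.9
```

drive_tool(plan=[{"x": 0,"y": 0,"z": 0,"ax": 0,"ay": 0,"az": 0,"hand": 15},{"x": 0,"y": 0,"z": -0.6,"ax": 0,"ay": 0,"az": 0,"hand": 15},{"x": 0,"y": 0,"z": -1.5,"ax": 0,"ay": 0,"az": 0,"hand": 15},{"x": 0,"y": 0,"z": -2.4,"ax": 0,"ay": 0,"az": 0,"hand": 15},{"x": 0,"y": 0,"z": -3.3,"ax": 0,"ay": 0,"az": 0,"hand": 15},{"x": 0,"y": 0,"z": -4,"ax": 0,"ay": 0,"az": 0,"hand": 15},{"x": 0,"y": 0,"z": -4,"ax": 0,"ay": 0,"az": 0,"hand": 15}])

```text
clock: 9.1
eef_pos: [427.8, 253.0, 210.9]
tcp_rot: [-3.139, -0.01, 0.302]
contact_force: [-0.4, -0.3, -2.3]
opening: 0.27
grasp_force: 40.1
```

Run:
```python
from h import *
s=monitor.sense(); print(rel(W(0,112,180),yaw=WY), s["opening"])
```

```text
(array([3.011, 2.63 , 0.643]), array([-0.04, -0.09,  2.49])) 0.27036362989150137
```

drive_tool(plan=[{"x": 0.6,"y": 0.5,"z": 0,"ax": 0,"ay": 0,"az": 0.5,"hand": 15},{"x": 1.2,"y": 1,"z": 0,"ax": 0,"ay": 0,"az": 1,"hand": 15},{"x": 1.8,"y": 1.5,"z": 0.1,"ax": 0,"ay": 0,"az": 1.5,"hand": 15},{"x": 2.4,"y": 2,"z": 0.3,"ax": 0,"ay": 0,"az": 2,"hand": 15},{"x": 3,"y": 2.5,"z": 0.5,"ax": 0,"ay": 0,"az": 2.49,"hand": 15},{"x": 3.04,"y": 2.63,"z": 0.64,"ax": 0,"ay": 0,"az": 2.49,"hand": 15},{"x": 3.04,"y": 2.63,"z": 0.64,"ax": 0,"ay": 0,"az": 2.49,"hand": 15},{"x": 3.04,"y": 2.63,"z": 0.64,"ax": 0,"ay": 0,"az": 2.49,"hand": 15}])

```text
clock: 9.9
eef_pos: [607.9, 171.1, 172.4]
tcp_rot: [3.142, 0.002, 0.041]
contact_force: [-0.4, 0.1, -0.6]
opening: 0.272
grasp_force: 40.1
```

Run:
```python
from h import *
s=monitor.sense(); print(rel(W(2,112,112),yaw=WY), s["eef_pos"])
```

```text
(array([ 0.103, -0.023,  1.208]), array([0.  , 0.02, 0.  ])) [607.90796601 171.14997125 172.42473516]
```

drive_tool(plan=[{"x": 0.1,"y": -0.02,"z": 0.6,"ax": 0,"ay": 0,"az": 0,"hand": 15},{"x": 0.1,"y": -0.02,"z": 1,"ax": 0,"ay": 0,"az": 0,"hand": 15},{"x": 0.1,"y": -0.02,"z": 1.2,"ax": 0,"ay": 0,"az": 0,"hand": 15},{"x": 0.1,"y": -0.02,"z": 1.2,"ax": 0,"ay": 0,"az": 0,"hand": 15},{"x": 0.1,"y": -0.02,"z": 1.2,"ax": 0,"ay": 0,"az": 0,"hand": 15},{"x": 0.1,"y": -0.02,"z": 1.2,"ax": 0,"ay": 0,"az": 0,"hand": 32},{"x": 0.1,"y": -0.02,"z": 1.2,"ax": 0,"ay": 0,"az": 0,"hand": 44},{"x": 0.1,"y": -0.02,"z": 1.2,"ax": 0,"ay": 0,"az": 0,"hand": 44}])

```text
clock: 10.7
eef_pos: [614.7, 172.3, 113.6]
tcp_rot: [-3.141, -0.001, 0.041]
contact_force: [-0.6, 0.5, -0.1]
opening: 0.516
grasp_force: 0.0
```

drive_tool(plan=[{"x": 0,"y": 0,"z": -0.6,"ax": 0,"ay": 0,"az": 0,"hand": 44},{"x": 0,"y": 0,"z": -1.5,"ax": 0,"ay": 0,"az": 0,"hand": 44},{"x": 0,"y": 0,"z": -2.4,"ax": 0,"ay": 0,"az": 0,"hand": 44}])

```text
clock: 11.0
eef_pos: [613.8, 172.0, 233.9]
tcp_rot: [3.141, 0.001, 0.041]
contact_force: [0.9, 0.4, 0.0]
opening: 0.516
grasp_force: 0.0
```

Run:
```python
from h import *
s=monitor.sense(); c=imaging.camera_info("wrist"); im=imaging.grab_frame("wrist")
for b in blobs(im,c,118): print("w118",b)
print(rel([424.8,-103.7,180],yaw=.13), s["opening"],W(0,112,0))
```

```text
w118 ('purple', array([353., 197.], dtype=float32), array([616.3, 117.1]), np.float64(98.0), np.float64(24.0), 0.046)
w118 ('purple', array([274., 202.], dtype=float32), array([610.2, 174.5]), np.float64(106.0), np.float64(23.0), 0.052)
w118 ('white', array([463., 240.], dtype=float32), array([588.8,  29.2]), np.float64(148.0), np.float64(20.0), 1.624)
w118 ('white', array([466., 152.], dtype=float32), array([654.7,  38.7]), np.float64(135.0), np.float64(11.0), 1.623)
w118 ('white', array([ 80., 194.], dtype=float32), array([610.2, 316.6]), np.float64(93.0), np.float64(13.0), 2.997)
(array([-4.09 ,  5.375,  1.203]), array([-0.02, -0.1 , -0.85])) 0.5164172956377254 [np.float64(610.9092864172052), np.float64(172.4058771861458), 0]
```

drive_tool(plan=[{"x": -0.55,"y": 0.7,"z": -0.2,"ax": 0,"ay": 0,"az": -0.2,"hand": 50},{"x": -1.1,"y": 1.4,"z": -0.2,"ax": 0,"ay": 0,"az": -0.4,"hand": 55},{"x": -1.65,"y": 2.2,"z": -0.2,"ax": 0,"ay": 0,"az": -0.85,"hand": 55},{"x": -2.2,"y": 3,"z": -0.2,"ax": 0,"ay": 0,"az": -0.85,"hand": 55},{"x": -2.8,"y": 3.8,"z": 0.1,"ax": 0,"ay": 0,"az": -0.85,"hand": 55},{"x": -3.4,"y": 4.5,"z": 0.5,"ax": 0,"ay": 0,"az": -0.85,"hand": 55},{"x": -3.95,"y": 5.2,"z": 1,"ax": 0,"ay": 0,"az": -0.85,"hand": 55},{"x": -4.09,"y": 5.38,"z": 1.6,"ax": 0,"ay": 0,"az": -0.85,"hand": 55}])

```text
clock: 11.85
eef_pos: [419.4, -107.2, 153.1]
tcp_rot: [3.14, -0.002, 0.128]
contact_force: [0.3, 0.1, 0.7]
opening: 0.639
grasp_force: 0.0
```

Run:
```python
from h import *
c=imaging.camera_info("wrist"); im=imaging.grab_frame("wrist")
for b in blobs(im,c,10): print("w",b)
print(rel([424.8,-103.7,5],yaw=.13),monitor.sense()["eef_pos"])
```

```text
w ('purple', array([551., 150.], dtype=float32), array([ 481.4, -318.9]), np.float64(84.0), np.float64(31.0), 2.995)
w ('white', array([274., 183.], dtype=float32), array([ 424.2, -104.4]), np.float64(113.0), np.float64(19.0), 0.137)
(array([ 0.192, -0.036,  2.868]), array([-0.01,  0.04, -0.02])) [ 416.17813325 -106.76947772  148.42134403]
```

drive_tool(plan=[{"x": 0.17,"y": -0.04,"z": 0.8,"ax": 0,"ay": 0,"az": 0,"hand": 55},{"x": 0.17,"y": -0.04,"z": 1.6,"ax": 0,"ay": 0,"az": 0,"hand": 55},{"x": 0.17,"y": -0.04,"z": 2.3,"ax": 0,"ay": 0,"az": 0,"hand": 55},{"x": 0.17,"y": -0.04,"z": 2.7,"ax": 0,"ay": 0,"az": 0,"hand": 55},{"x": 0.17,"y": -0.04,"z": 2.82,"ax": 0,"ay": 0,"az": 0,"hand": 55},{"x": 0.17,"y": -0.04,"z": 2.82,"ax": 0,"ay": 0,"az": 0,"hand": 50}])

```text
clock: 12.5
eef_pos: [429.3, -101.6, 11.7]
tcp_rot: [-3.141, 0.001, 0.13]
contact_force: [-0.6, -0.1, 0.3]
opening: 0.584
grasp_force: 0.0
```

drive_tool(plan=[{"x": 0,"y": 0,"z": 0,"ax": 0,"ay": 0,"az": 0,"hand": 50},{"x": 0,"y": 0,"z": 0,"ax": 0,"ay": 0,"az": 0,"hand": 50}])

```text
clock: 12.7
eef_pos: [430.3, -102.0, 13.0]
tcp_rot: [3.141, -0.002, 0.13]
contact_force: [-0.1, 0.8, -0.2]
opening: 0.586
grasp_force: 0.0
```

drive_tool(plan=[{"x": -0.11,"y": 0.03,"z": 0.17,"ax": 0,"ay": 0,"az": 0,"hand": 50},{"x": -0.11,"y": 0.03,"z": 0.17,"ax": 0,"ay": 0,"az": 0,"hand": 50},{"x": -0.11,"y": 0.03,"z": 0.17,"ax": 0,"ay": 0,"az": 0,"hand": 10},{"x": -0.11,"y": 0.03,"z": 0.17,"ax": 0,"ay": 0,"az": 0,"hand": 10},{"x": -0.11,"y": 0.03,"z": 0.17,"ax": 0,"ay": 0,"az": 0,"hand": 10},{"x": -0.11,"y": 0.03,"z": 0.17,"ax": 0,"ay": 0,"az": 0,"hand": 10},{"x": -0.11,"y": 0.03,"z": 0.17,"ax": 0,"ay": 0,"az": 0,"hand": 10}])

```text
clock: 13.4
eef_pos: [424.0, -104.1, 3.5]
tcp_rot: [3.142, -0.0, 0.13]
contact_force: [-1.7, 0.5, 5.4]
opening: 0.212
grasp_force: 39.0
```

drive_tool(plan=[{"x": 0,"y": 0,"z": -0.6,"ax": 0,"ay": 0,"az": 0,"hand": 10},{"x": 0,"y": 0,"z": -1.5,"ax": 0,"ay": 0,"az": 0,"hand": 10},{"x": 0,"y": 0,"z": -2.4,"ax": 0,"ay": 0,"az": 0,"hand": 10},{"x": 0,"y": 0,"z": -3.3,"ax": 0,"ay": 0,"az": 0,"hand": 10},{"x": 0,"y": 0,"z": -4,"ax": 0,"ay": 0,"az": 0,"hand": 10},{"x": 0,"y": 0,"z": -4,"ax": 0,"ay": 0,"az": 0,"hand": 10},{"x": 0,"y": 0,"z": -4,"ax": 0,"ay": 0,"az": 0,"hand": 10}])

```text
clock: 14.1
eef_pos: [424.1, -104.1, 203.6]
tcp_rot: [3.141, -0.002, 0.13]
contact_force: [-1.5, -0.6, -1.1]
opening: 0.219
grasp_force: 39.5
```

Run:
```python
from h import *
s=monitor.sense(); print(rel(W(0,0,180),yaw=WY), s["opening"])
look()
```

```text
(array([ 4.222, -2.767,  0.477]), array([ 0.  , -0.02,  0.85])) 0.2192926500531634
('purple', array([263., 181.], dtype=float32), array([631.2, 120.6]), np.float64(110.0), np.float64(26.0), 0.076)
('purple', array([242., 181.], dtype=float32), array([629.5, 180.8]), np.float64(110.0), np.float64(27.0), 0.036)
('white', array([316., 113.], dtype=float32), array([845.7, -36. ]), np.float64(86.0), np.float64(31.0), 1.598)
('white', array([60., 75.], dtype=float32), array([943.6, 753.2]), np.float64(64.0), np.float64(34.0), 0.077)
```

drive_tool(plan=[{"x": 0.8,"y": -0.5,"z": 0,"ax": 0,"ay": 0,"az": 0.2,"hand": 10},{"x": 1.6,"y": -1,"z": 0,"ax": 0,"ay": 0,"az": 0.4,"hand": 10},{"x": 2.4,"y": -1.5,"z": 0,"ax": 0,"ay": 0,"az": 0.6,"hand": 10},{"x": 3.2,"y": -2,"z": 0.1,"ax": 0,"ay": 0,"az": 0.85,"hand": 10},{"x": 3.9,"y": -2.5,"z": 0.3,"ax": 0,"ay": 0,"az": 0.85,"hand": 10},{"x": 4.22,"y": -2.77,"z": 0.5,"ax": 0,"ay": 0,"az": 0.85,"hand": 10},{"x": 4.22,"y": -2.77,"z": 0.5,"ax": 0,"ay": 0,"az": 0.85,"hand": 10},{"x": 4.22,"y": -2.77,"z": 0.5,"ax": 0,"ay": 0,"az": 0.85,"hand": 10}])

```text
clock: 14.95
eef_pos: [613.6, 60.7, 175.7]
tcp_rot: [3.141, 0.005, 0.042]
contact_force: [-0.4, -0.2, -1.2]
opening: 0.21
grasp_force: 39.6
```

Run:
```python
from h import *
s=monitor.sense(); print(rel(W(0,0,108),yaw=WY), s["eef_pos"])
```

```text
(array([0.045, 0.004, 1.353]), array([0.  , 0.05, 0.01])) [613.57146601  60.67095109 175.68168455]
```

drive_tool(plan=[{"x": 0,"y": 0,"z": 0.6,"ax": 0,"ay": 0,"az": 0,"hand": 10},{"x": 0,"y": 0,"z": 1.1,"ax": 0,"ay": 0,"az": 0,"hand": 10},{"x": 0,"y": 0,"z": 1.35,"ax": 0,"ay": 0,"az": 0,"hand": 10},{"x": 0,"y": 0,"z": 1.4,"ax": 0,"ay": 0,"az": 0,"hand": 10},{"x": 0,"y": 0,"z": 1.4,"ax": 0,"ay": 0,"az": 0,"hand": 10},{"x": 0,"y": 0,"z": 1.4,"ax": 0,"ay": 0,"az": 0,"hand": 28},{"x": 0,"y": 0,"z": 1.4,"ax": 0,"ay": 0,"az": 0,"hand": 42},{"x": 0,"y": 0,"z": 1.4,"ax": 0,"ay": 0,"az": 0,"hand": 42}])

```text
clock: 15.75
eef_pos: [615.7, 60.7, 109.2]
tcp_rot: [3.142, -0.001, 0.041]
contact_force: [-0.3, -0.1, 0.2]
opening: 0.5
grasp_force: 0.0
```

drive_tool(plan=[{"x": 0,"y": 0,"z": -0.6,"ax": 0,"ay": 0,"az": 0,"hand": 44},{"x": 0,"y": 0,"z": -1.5,"ax": 0,"ay": 0,"az": 0,"hand": 44},{"x": 0,"y": 0,"z": -2.4,"ax": 0,"ay": 0,"az": 0,"hand": 44},{"x": 0,"y": 0,"z": -3,"ax": 0,"ay": 0,"az": 0,"hand": 44},{"x": 0,"y": 0,"z": -3,"ax": 0,"ay": 0,"az": 0,"hand": 44},{"x": 0,"y": 0,"z": -3,"ax": 0,"ay": 0,"az": 0,"hand": 44}])

```text
clock: 16.35
eef_pos: [615.3, 60.7, 259.1]
tcp_rot: [-3.142, -0.002, 0.041]
contact_force: [-0.1, -0.1, -0.4]
opening: 0.511
grasp_force: 0.0
```

Run:
```python
from h import *
s=monitor.sense(); c=imaging.camera_info("wrist"); im=imaging.grab_frame("wrist")
for b in blobs(im,c,117): print("w117",b)
cv2.imwrite("pics/p3.png",cv2.resize(im[:,:,::-1],(800,600)))
look()
print(rel([490,-317.6,200],yaw=-.17), s["opening"],s["eef_pos"])
```

```text
w117 ('purple', array([205., 189.], dtype=float32), array([614.1, 118.5]), np.float64(102.0), np.float64(24.0), 0.054)
w117 ('purple', array([136., 189.], dtype=float32), array([611.2, 173.9]), np.float64(103.0), np.float64(25.0), 0.058)
w117 ('white', array([112., 181.], dtype=float32), array([618.4, 192.5]), np.float64(62.0), np.float64(12.0), 0.078)
('purple', array([410., 233.], dtype=float32), array([ 488. , -322.1]), np.float64(105.0), np.float64(27.0), 2.975)
('purple', array([242., 182.], dtype=float32), array([628. , 180.7]), np.float64(113.0), np.float64(27.0), 0.036)
('white', array([249., 372.], dtype=float32), array([ 75.8, 141.6]), np.float64(144.0), np.float64(40.0), 0.034)
('white', array([60., 76.], dtype=float32), array([942. , 753.1]), np.float64(61.0), np.float64(28.0), 0.077)
(array([-2.792,  7.455,  1.147]), array([0.  , 0.02, 2.02])) 0.5106263462082684 [615.33107768  60.6873461  259.1079014 ]
```

View pics/p3.png

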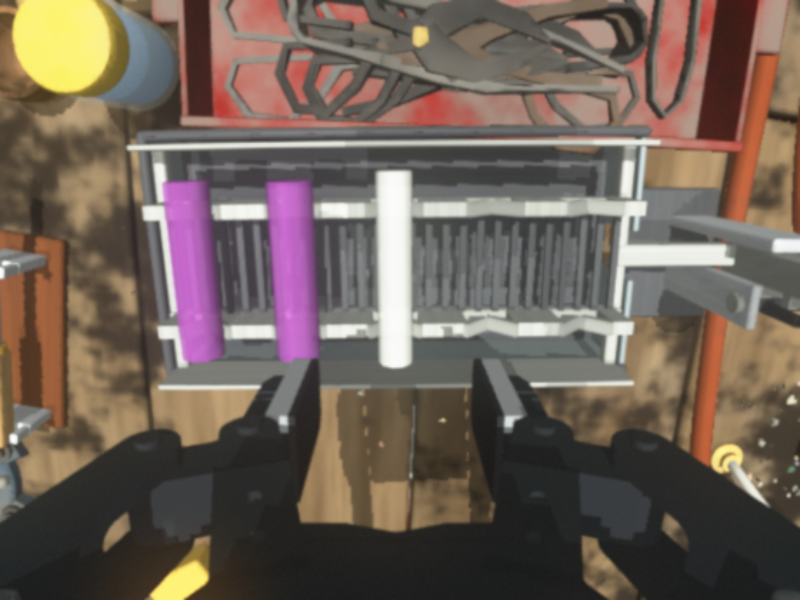

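Three bars sit in their rests at (193,270), (293,270) and (395,268); the two notches to the right are free. Next, the right-hand bar.

drive_tool(plan=[{"x": -0.4,"y": 0.8,"z": 0,"ax": 0,"ay": 0,"az": 0.4,"hand": 60},{"x": -0.8,"y": 1.7,"z": 0,"ax": 0,"ay": 0,"az": 0.8,"hand": 60},{"x": -1.2,"y": 2.6,"z": 0,"ax": 0,"ay": 0,"az": 1.2,"hand": 60},{"x": -1.5,"y": 3.5,"z": 0,"ax": 0,"ay": 0,"az": 1.6,"hand": 60},{"x": -1.8,"y": 4.4,"z": 0,"ax": 0,"ay": 0,"az": 2.02,"hand": 60},{"x": -2.1,"y": 5.3,"z": 0,"ax": 0,"ay": 0,"az": 2.02,"hand": 60},{"x": -2.4,"y": 6.2,"z": 0,"ax": 0,"ay": 0,"az": 2.02,"hand": 60},{"x": -2.7,"y": 7.1,"z": 0.2,"ax": 0,"ay": 0,"az": 2.02,"hand": 60}])

```text
clock: 17.25
eef_pos: [494.0, -301.3, 247.7]
tcp_rot: [-3.141, 0.0, -0.17]
contact_force: [1.8, -0.9, 0.0]
opening: 0.703
grasp_force: 0.0
```

drive_tool(plan=[{"x": 0,"y": 0.4,"z": 0.6,"ax": 0,"ay": 0,"az": 0,"hand": 60},{"x": 0,"y": 0.4,"z": 1.4,"ax": 0,"ay": 0,"az": 0,"hand": 60},{"x": 0,"y": 0.4,"z": 1.4,"ax": 0,"ay": 0,"az": 0,"hand": 60},{"x": 0,"y": 0.4,"z": 1.4,"ax": 0,"ay": 0,"az": 0,"hand": 60}])

```text
clock: 17.65
eef_pos: [490.6, -318.6, 177.3]
tcp_rot: [-3.14, 0.003, -0.17]
contact_force: [-0.5, -0.2, 0.9]
opening: 0.701
grasp_force: 0.0
```

Run:
```python
from h import *
c=imaging.camera_info("wrist"); im=imaging.grab_frame("wrist")
for b in blobs(im,c,12): print("w",b)
print(rel([490,-317.6,5],yaw=-.17),monitor.sense()["eef_pos"])
```

```text
w ('purple', array([280., 186.], dtype=float32), array([ 488.1, -320.6]), np.float64(106.0), np.float64(24.0), 2.985)
(array([-0.037, -0.02 ,  3.476]), array([-0.,  0.,  0.])) [ 491.73702955 -318.96373482  178.7796821 ]
```

drive_tool(plan=[{"x": -0.04,"y": 0.03,"z": 0.9,"ax": 0,"ay": 0,"az": 0,"hand": 60},{"x": -0.04,"y": 0.03,"z": 1.8,"ax": 0,"ay": 0,"az": 0,"hand": 60},{"x": -0.04,"y": 0.03,"z": 2.7,"ax": 0,"ay": 0,"az": 0,"hand": 60},{"x": -0.04,"y": 0.03,"z": 3.3,"ax": 0,"ay": 0,"az": 0,"hand": 60},{"x": -0.04,"y": 0.03,"z": 3.48,"ax": 0,"ay": 0,"az": 0,"hand": 60},{"x": -0.04,"y": 0.03,"z": 3.48,"ax": 0,"ay": 0,"az": 0,"hand": 60},{"x": -0.04,"y": 0.03,"z": 3.48,"ax": 0,"ay": 0,"az": 0,"hand": 15},{"x": -0.04,"y": 0.03,"z": 3.48,"ax": 0,"ay": 0,"az": 0,"hand": 15}])

```text
clock: 18.5
eef_pos: [490.7, -321.3, 6.5]
tcp_rot: [3.14, -0.003, -0.17]
contact_force: [-0.2, -0.1, 0.6]
opening: 0.376
grasp_force: 0.0
```

drive_tool(plan=[{"x": 0,"y": 0,"z": 0,"ax": 0,"ay": 0,"az": 0,"hand": 15},{"x": 0,"y": 0,"z": 0,"ax": 0,"ay": 0,"az": 0,"hand": 15},{"x": 0,"y": 0,"z": -0.6,"ax": 0,"ay": 0,"az": 0,"hand": 15},{"x": 0,"y": 0,"z": -1.5,"ax": 0,"ay": 0,"az": 0,"hand": 15},{"x": 0,"y": 0,"z": -2.4,"ax": 0,"ay": 0,"az": 0,"hand": 15},{"x": 0,"y": 0,"z": -3.3,"ax": 0,"ay": 0,"az": 0,"hand": 15},{"x": 0,"y": 0,"z": -4.2,"ax": 0,"ay": 0,"az": 0,"hand": 15},{"x": 0,"y": 0,"z": -5,"ax": 0,"ay": 0,"az": 0,"hand": 15}])

```text
clock: 19.3
eef_pos: [489.2, -320.5, 257.9]
tcp_rot: [3.141, -0.002, -0.171]
contact_force: [0.1, 0.1, -0.9]
opening: 0.274
grasp_force: 39.8
```

Run:
```python
from h import *
s=monitor.sense(); print(rel(W(0,-56,180),yaw=WY), s["opening"],s["eef_pos"])
c=imaging.camera_info("wrist"); im=imaging.grab_frame("wrist")
for b in blobs(im,c,s["eef_pos"][2]+7): print("w",b)
```

```text
(array([ 1.428, -6.844,  1.555]), array([ 0.01, -0.02, -2.02])) 0.2739875021565989 [ 489.18618044 -320.45035069  257.94225787]
w ('purple', array([276., 260.], dtype=float32), array([ 491.2, -320.2]), np.float64(98.0), np.float64(24.0), 3.002)
```

drive_tool(plan=[{"x": 0.2,"y": -0.9,"z": 0,"ax": 0,"ay": 0,"az": -0.4,"hand": 15},{"x": 0.4,"y": -1.8,"z": 0,"ax": 0,"ay": 0,"az": -0.8,"hand": 15},{"x": 0.6,"y": -2.7,"z": 0,"ax": 0,"ay": 0,"az": -1.2,"hand": 15},{"x": 0.8,"y": -3.6,"z": 0,"ax": 0,"ay": 0,"az": -1.6,"hand": 15},{"x": 1,"y": -4.5,"z": 0,"ax": 0,"ay": 0,"az": -2.02,"hand": 15},{"x": 1.2,"y": -5.4,"z": 0,"ax": 0,"ay": 0,"az": -2.02,"hand": 15},{"x": 1.35,"y": -6.3,"z": 0.2,"ax": 0,"ay": 0,"az": -2.02,"hand": 15},{"x": 1.43,"y": -6.84,"z": 0.6,"ax": 0,"ay": 0,"az": -2.02,"hand": 15}])

```text
clock: 20.15
eef_pos: [619.6, 7.6, 226.3]
tcp_rot: [-3.141, -0.005, 0.042]
contact_force: [0.3, -0.6, -0.8]
opening: 0.278
grasp_force: 40.0
```

drive_tool(plan=[{"x": 0,"y": 0,"z": 0.6,"ax": 0,"ay": 0,"az": 0,"hand": 15},{"x": 0,"y": 0,"z": 1,"ax": 0,"ay": 0,"az": 0,"hand": 15},{"x": 0,"y": 0,"z": 1,"ax": 0,"ay": 0,"az": 0,"hand": 15},{"x": 0,"y": 0,"z": 1,"ax": 0,"ay": 0,"az": 0,"hand": 15}])

```text
clock: 20.55
eef_pos: [617.8, 4.4, 175.1]
tcp_rot: [3.142, -0.0, 0.041]
contact_force: [-0.5, 0.2, -1.5]
opening: 0.272
grasp_force: 40.0
```

Run:
```python
from h import *
s=monitor.sense(); print(rel(W(0,-56,112),yaw=WY), s["opening"],s["eef_pos"])
```

```text
(array([-0.   , -0.003,  1.261]), array([ 0., -0., -0.])) 0.2716275505146541 [617.78707743   4.41613558 175.06972024]
```

drive_tool(plan=[{"x": 0,"y": 0,"z": 0.6,"ax": 0,"ay": 0,"az": 0,"hand": 15},{"x": 0,"y": 0,"z": 1.05,"ax": 0,"ay": 0,"az": 0,"hand": 15},{"x": 0,"y": 0,"z": 1.26,"ax": 0,"ay": 0,"az": 0,"hand": 15},{"x": 0,"y": 0,"z": 1.29,"ax": 0,"ay": 0,"az": 0,"hand": 15},{"x": 0,"y": 0,"z": 1.29,"ax": 0,"ay": 0,"az": 0,"hand": 15},{"x": 0,"y": 0,"z": 1.29,"ax": 0,"ay": 0,"az": 0,"hand": 32},{"x": 0,"y": 0,"z": 1.29,"ax": 0,"ay": 0,"az": 0,"hand": 44},{"x": 0,"y": 0,"z": 1.29,"ax": 0,"ay": 0,"az": 0,"hand": 44}])

```text
clock: 21.35
eef_pos: [618.2, 4.4, 110.6]
tcp_rot: [3.141, -0.001, 0.041]
contact_force: [-0.5, -0.7, -0.4]
opening: 0.519
grasp_force: 0.0
```

drive_tool(plan=[{"x": 0,"y": 0,"z": -0.6,"ax": 0,"ay": 0,"az": 0,"hand": 44},{"x": 0,"y": 0,"z": -1.5,"ax": 0,"ay": 0,"az": 0,"hand": 44},{"x": 0,"y": 0,"z": -2.4,"ax": 0,"ay": 0,"az": 0,"hand": 44},{"x": 0,"y": 0,"z": -3.2,"ax": 0,"ay": 0,"az": 0,"hand": 44},{"x": 0,"y": -1,"z": -3.2,"ax": 0,"ay": 0,"az": 0,"hand": 44},{"x": 0,"y": -1,"z": -3.2,"ax": 0,"ay": 0,"az": 0,"hand": 44},{"x": 0,"y": -1,"z": -3.2,"ax": 0,"ay": 0,"az": 0,"hand": 44}])

```text
clock: 22.05
eef_pos: [615.4, 55.3, 270.0]
tcp_rot: [3.141, -0.0, 0.043]
contact_force: [0.5, -0.1, -0.4]
opening: 0.514
grasp_force: 0.0
```

Run:
```python
from h import *
s=monitor.sense(); c=imaging.camera_info("wrist"); im=imaging.grab_frame("wrist")
for b in blobs(im,c,118): print("w118",b)
cv2.imwrite("pics/p4.png",cv2.resize(im[:,:,::-1],(800,600)))
im2=imaging.grab_frame("side")
cv2.imwrite("pics/s4.png",cv2.resize(im2[190:320,190:390,::-1],None,fx=4,fy=4,interpolation=cv2.INTER_CUBIC))
print(rel([505,360,220],yaw=-.127), s["opening"],s["eef_pos"])
```

```text
w118 ('purple', array([337., 187.], dtype=float32), array([617.5,   6.4]), np.float64(103.0), np.float64(24.0), 0.029)
w118 ('purple', array([201., 186.], dtype=float32), array([613.8, 118.2]), np.float64(103.0), np.float64(25.0), 0.054)
w118 ('purple', array([135., 185.], dtype=float32), array([611.9, 172.8]), np.float64(103.0), np.float64(24.0), 0.064)
w118 ('white', array([390., 233.], dtype=float32), array([582.3, -42.3]), np.float64(68.0), np.float64(26.0), 1.546)
w118 ('white', array([111., 178.], dtype=float32), array([618.6, 192.1]), np.float64(61.0), np.float64(12.0), 0.061)
(array([-1.95 , -6.206,  0.987]), array([0.  , 0.01, 1.61])) 0.5138227607061223 [615.39448163  55.2715064  270.0362876 ]
```

View pics/p4.png

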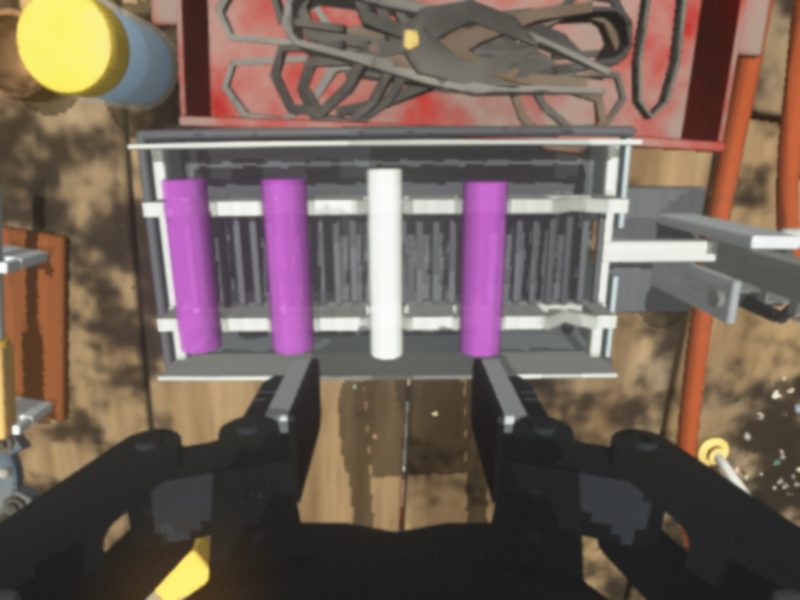

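View pics/s4.png

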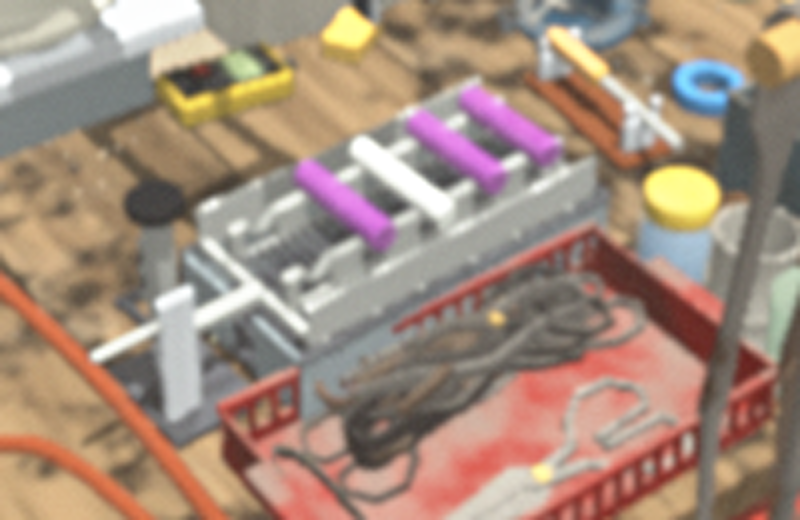

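All four bars lie in the rests: (193,265), (290,265), (387,265), (485,265). The side view agrees, and the pawl pin's free end is at about (95,357) in that crop. Next I look closely at the pin.

drive_tool(plan=[{"x": 0,"y": 0.3,"z": -0.8,"ax": 0,"ay": 0,"az": 0,"hand": 44},{"x": 0,"y": 1.1,"z": -1.2,"ax": 0,"ay": 0,"az": 0,"hand": 44},{"x": -0.1,"y": 2,"z": -1.2,"ax": 0,"ay": 0,"az": 0,"hand": 44},{"x": -0.1,"y": 2.9,"z": -1.2,"ax": 0,"ay": 0,"az": 0,"hand": 44},{"x": -0.1,"y": 3.8,"z": -1.2,"ax": 0,"ay": 0,"az": 0,"hand": 44},{"x": -0.1,"y": 4.7,"z": -1.2,"ax": 0,"ay": 0,"az": 0,"hand": 44},{"x": -0.1,"y": 5.6,"z": -1.2,"ax": 0,"ay": 0,"az": 0,"hand": 44},{"x": -0.1,"y": 6.2,"z": -1.2,"ax": 0,"ay": 0,"az": 0,"hand": 44}])

```text
clock: 22.95
eef_pos: [622.3, -259.6, 329.0]
tcp_rot: [3.141, 0.001, 0.038]
contact_force: [-0.1, 0.8, -0.4]
opening: 0.515
grasp_force: 0.0
```

drive_tool(plan=[{"x": 0,"y": 0,"z": 0,"ax": 0,"ay": 0,"az": 0,"hand": 44},{"x": 0,"y": 0,"z": 0,"ax": 0,"ay": 0,"az": 0,"hand": 44}])

```text
clock: 23.15
eef_pos: [622.6, -256.7, 328.9]
tcp_rot: [-3.141, 0.001, 0.039]
contact_force: [-0.4, 0.4, 0.2]
opening: 0.517
grasp_force: 0.0
```

Run:
```python
from h import *
import pickle
s=monitor.sense(); c=imaging.camera_info("wrist"); im=imaging.grab_frame("wrist"); pickle.dump((c,im),open("w5.pkl","wb"))
q=w2p(c,[W(-20,-260,106)])[0]; print(q)
u,v=(np.clip(q-[100,75],0,[360,270])).astype(int); print(u,v)
cv2.imwrite("pics/pin.png",cv2.resize(im[v:v+150,u:u+200,::-1],None,fx=4,fy=4,interpolation=cv2.INTER_CUBIC))
```

```text
[221.18268923 188.05067349]
121 113
```

View pics/pin.png

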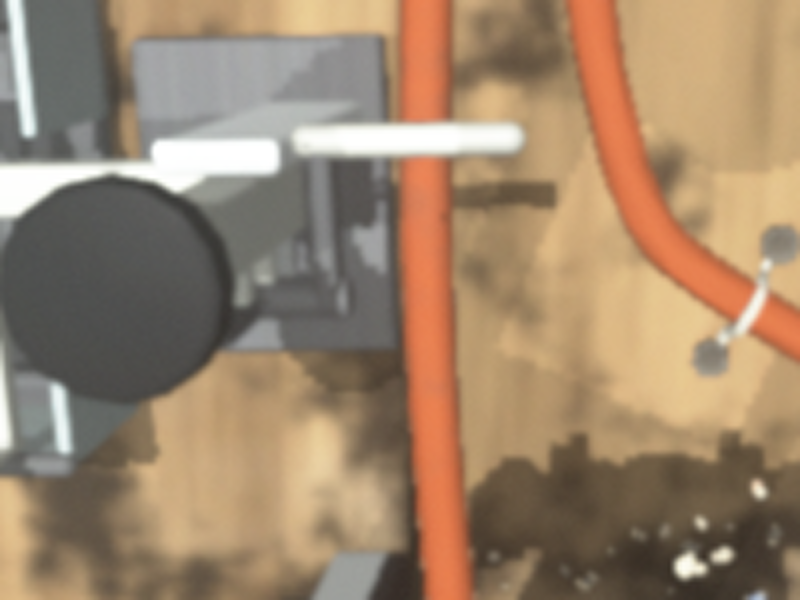

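The crop shows the pin from (295,140) to its free end at (522,138), the pivot at (345,298) and the pad centred at (115,290). I compute the positions and test a handle detector on the earlier frame.

```bash
cat >> h.py <<'E'
def handle(im,c,z=54):
    hsv=cv2.cvtColor(im,cv2.COLOR_RGB2HSV); m=cv2.inRange(hsv,(12,120,190),(28,255,255))
    for k in cv2.findContours(m,cv2.RETR_EXTERNAL,cv2.CHAIN_APPROX_NONE)[0]:
        if cv2.contourArea(k)<200: continue
        b=cv2.boxPoints(cv2.minAreaRect(k)); w=p2w(c,b,z); e=sorted([w[1]-w[0],w[2]-w[1]],key=np.linalg.norm)
        a=np.arctan2(e[1][1],e[1][0]); a=(a+np.pi/2)%np.pi-np.pi/2
        print("handle",w.mean(0)[:2].round(1),np.linalg.norm(e[1]).round(),np.linalg.norm(e[0]).round(),a.round(3))
E
python3 - <<'E'
from h import *
import pickle
c,im=pickle.load(open("w5.pkl","rb"))
pp=lambda u,v,z:p2w(c,[(121+u/4,113+v/4)],z)[0]
inv=lambda w:[(w[:2]-WC)@[np.cos(WY),np.sin(WY)],(w[:2]-WC)@[-np.sin(WY),np.cos(WY)]]
for n,a in(("pin end",(522,138,106)),("pin root",(295,140,106)),("pivot",(345,298,106)),("pad",(115,288,207))):
    w=pp(*a); print(n,w.round(1),np.round(inv(w),1))
c,im=pickle.load(open("w2.pkl","rb")); handle(im,c)
im=imaging.grab_frame("top"); handle(im,imaging.camera_info("top"))
print(rel([500,361,330],yaw=-.127))
E
```

```text
pin end [ 648.2 -229.9  106. ] [  20.8 -291.5]
pin root [ 645.6 -173.8  106. ] [  20.5 -235.4]
pivot [ 606.2 -185.9  106. ] [ -19.4 -245.9]
pad [ 629.  -162.2  207. ] [   4.3 -223.1]
handle [321.4 113.9] 66.0 65.0 1.446
handle [ 570.1 -367.8] 74.0 16.0 0.198
handle [742.8 289. ] 105.0 62.0 1.549
handle [300.  235.6] 60.0 37.0 -1.017
handle [361.5 654.4] 60.0 59.0 0.839
handle [745.3 256.8] 54.0 53.0 0.041
(array([-1.9550e+00, -1.2412e+01, -3.0000e-03]), array([-0.01,  0.01,  1.6 ]))
```

drive_tool(plan=[{"x": -0.1,"y": -0.9,"z": 0,"ax": 0,"ay": 0,"az": 0,"hand": 50},{"x": -0.2,"y": -1.8,"z": 0,"ax": 0,"ay": 0,"az": 0,"hand": 50},{"x": -0.3,"y": -2.7,"z": 0,"ax": 0,"ay": 0,"az": 0,"hand": 50},{"x": -0.5,"y": -3.6,"z": 0,"ax": 0,"ay": 0,"az": 0.3,"hand": 50},{"x": -0.7,"y": -4.5,"z": 0,"ax": 0,"ay": 0,"az": 0.6,"hand": 50},{"x": -0.9,"y": -5.4,"z": 0,"ax": 0,"ay": 0,"az": 1,"hand": 50},{"x": -1.1,"y": -6.3,"z": 0,"ax": 0,"ay": 0,"az": 1.3,"hand": 50},{"x": -1.3,"y": -7.2,"z": 0,"ax": 0,"ay": 0,"az": 1.6,"hand": 50}])

```text
clock: 24.05
eef_pos: [542.2, 104.2, 330.1]
tcp_rot: [-3.141, -0.0, -0.126]
contact_force: [0.5, 1.0, 0.4]
opening: 0.588
grasp_force: 0.0
```

Run:
```python
from h import *
import pickle
print(rel([500,361,300],yaw=-.127),monitor.sense()["eef_pos"])
c,im=pickle.load(open("w2.pkl","rb"))
q=w2p(c,[[500,361.5,54],[515,359.5,54]]); print(q,[cv2.cvtColor(im,cv2.COLOR_RGB2HSV)[int(v),int(u)] for u,v in q])
```

```text
(array([-1.485, -4.988,  0.603]), array([-0.  , -0.  ,  0.01])) [542.22381858 104.23061659 330.08671177]
[[ 79.40041736 219.35147187]
 [ 79.3183107  210.04554845]] [array([ 28,  73, 255], dtype=uint8), array([ 28,  73, 255], dtype=uint8)]
```

drive_tool(plan=[{"x": -0.2,"y": -0.8,"z": 0.1,"ax": 0,"ay": 0,"az": 0,"hand": 50},{"x": -0.4,"y": -1.6,"z": 0.2,"ax": 0,"ay": 0,"az": 0,"hand": 50},{"x": -0.7,"y": -2.4,"z": 0.4,"ax": 0,"ay": 0,"az": 0,"hand": 50},{"x": -1,"y": -3.2,"z": 0.6,"ax": 0,"ay": 0,"az": 0,"hand": 50},{"x": -1.3,"y": -4,"z": 0.6,"ax": 0,"ay": 0,"az": 0,"hand": 50},{"x": -1.4,"y": -4.6,"z": 0.6,"ax": 0,"ay": 0,"az": 0,"hand": 50},{"x": -1.4,"y": -4.6,"z": 0.6,"ax": 0,"ay": 0,"az": 0,"hand": 50},{"x": -1.4,"y": -4.6,"z": 0.6,"ax": 0,"ay": 0,"az": 0,"hand": 50}])

```text
clock: 24.85
eef_pos: [502.2, 339.3, 299.7]
tcp_rot: [3.141, 0.0, -0.124]
contact_force: [-0.9, -0.3, 0.6]
opening: 0.582
grasp_force: 0.0
```

```bash
sed -i 's/(12,120,190),(28,255,255)/(15,50,200),(32,220,255)/' h.py
python3 - <<'E'
from h import *
import pickle
s=monitor.sense();c=imaging.camera_info("wrist"); im=imaging.grab_frame("wrist"); pickle.dump((c,im),open("w6.pkl","wb")); handle(im,c)
c2,im2=pickle.load(open("w2.pkl","rb")); print("w2"); handle(im2,c2)
print(rel([499,361.5,150],yaw=-.127),s["eef_pos"])
q=w2p(c,[[651,342.5,45],[549,355.4,45],[452,368,45]]);print(q)
E
```

```text
handle [283.6 347.3] 142.0 69.0 1.499
handle [367.1 659.4] 65.0 55.0 -1.113
handle [364.9 221.2] 51.0 17.0 0.385
handle [391.5 248. ] 35.0 14.0 0.667
handle [344.9  71.7] 165.0 126.0 1.118
handle [449.  298.2] 47.0 25.0 0.559
handle [486.9 325.8] 40.0 22.0 0.599
handle [501.9 481.6] 52.0 25.0 0.042
handle [493.1 362.8] 86.0 18.0 -0.13
handle [445.5 202.6] 187.0 81.0 0.586
handle [467.2 138.6] 109.0 52.0 0.084
handle [450.6  92.5] 144.0 27.0 -0.021
handle [488.8  57.6] 66.0 29.0 0.006
handle [567.5 445. ] 28.0 14.0 -0.026
handle [564.1 397.4] 131.0 48.0 0.169
handle [617.  443.8] 38.0 17.0 0.074
handle [509.8 570.3] 300.0 145.0 -0.217
handle [635.8 304.1] 43.0 27.0 -0.878
handle [643.2 253.3] 38.0 32.0 1.459
w2
handle [ 133.6 -342.5] 77.0 51.0 1.53
handle [ 266.4 -114.9] 103.0 89.0 0.372
handle [325.4  43.7] 88.0 35.0 0.102
handle [376.4 219. ] 46.0 22.0 -0.011
handle [419.2 316.3] 40.0 36.0 -0.114
handle [ 443.2 -142.9] 38.0 25.0 1.439
handle [461.  271.2] 32.0 27.0 0.247
handle [355.7 166. ] 331.0 164.0 -0.189
handle [443.5 107.1] 160.0 51.0 0.037
handle [ 421.  -364.2] 219.0 84.0 0.219
handle [510.7  54.2] 35.0 17.0 0.006
handle [507.2 461.5] 51.0 22.0 0.018
handle [ 568.6 -258.1] 72.0 32.0 1.548
handle [546.6 371.2] 186.0 45.0 0.188
handle [ 680.5 -144. ] 37.0 24.0 -1.509
handle [ 652.1 -267.1] 106.0 99.0 1.285
handle [ 700.5 -196.1] 27.0 23.0 0.116
handle [ 731.9 -292.4] 48.0 34.0 -1.539
handle [ 732.1 -331.4] 66.0 28.0 0.169
handle [757.5 286.8] 133.0 83.0 0.448
(array([-0.127, -0.45 ,  2.994]), array([0.01, 0.  , 0.02])) [502.15838466 339.32951099 299.65795168]
[[255.86188079  22.7733448 ]
 [256.7430208  127.50956818]
 [257.32580518 216.26778711]]
```

Handle found at (493,363), yaw −0.13, so the rod is undisturbed. I descend on it.

drive_tool(plan=[{"x": -0.15,"y": -0.44,"z": 0.8,"ax": 0,"ay": 0,"az": 0,"hand": 50},{"x": -0.15,"y": -0.44,"z": 1.7,"ax": 0,"ay": 0,"az": 0,"hand": 50},{"x": -0.15,"y": -0.44,"z": 2.6,"ax": 0,"ay": 0,"az": 0,"hand": 50},{"x": -0.15,"y": -0.44,"z": 3.4,"ax": 0,"ay": 0,"az": 0,"hand": 50},{"x": -0.15,"y": -0.44,"z": 4,"ax": 0,"ay": 0,"az": 0,"hand": 50},{"x": -0.15,"y": -0.44,"z": 4,"ax": 0,"ay": 0,"az": 0,"hand": 50},{"x": -0.15,"y": -0.44,"z": 4,"ax": 0,"ay": 0,"az": 0,"hand": 50}])

```text
clock: 25.6
eef_pos: [498.9, 360.5, 100.5]
tcp_rot: [3.141, 0.0, -0.127]
contact_force: [-0.1, -0.3, 1.8]
opening: 0.583
grasp_force: 0.0
```

Run:
```python
from h import *
s=monitor.sense();c=imaging.camera_info("wrist"); im=imaging.grab_frame("wrist"); handle(im,c)
print(rel([497.5,362.1,29],yaw=-.13),s["eef_pos"])
```

```text
handle [464.6 366. ] 21.0 15.0 -0.117
handle [488.2 437.1] 21.0 12.0 -0.015
handle [485.6 300. ] 21.0 15.0 0.765
handle [508.6 433.3] 16.0 12.0 -1.045
handle [500.1 322. ] 23.0 18.0 1.071
handle [521.5 327.1] 13.0 10.0 1.446
handle [488.6 269.2] 64.0 25.0 0.014
handle [510.  360.5] 53.0 16.0 -0.116
handle [462.  224.4] 124.0 41.0 0.089
handle [568.5 437.5] 23.0 10.0 0.114
handle [520.  483.5] 179.0 54.0 -0.247
handle [562.7 398.3] 116.0 44.0 0.056
handle [609.1 435.1] 35.0 19.0 0.078
(array([-0.046, -0.01 ,  1.45 ]), array([-0.01, -0.01,  0.03])) [498.89492814 360.53966571 100.46671321]
```

drive_tool(plan=[{"x": -0.03,"y": -0.02,"z": 0.6,"ax": 0,"ay": 0,"az": 0.03,"hand": 50},{"x": -0.03,"y": -0.02,"z": 1.1,"ax": 0,"ay": 0,"az": 0.03,"hand": 50},{"x": -0.03,"y": -0.02,"z": 1.43,"ax": 0,"ay": 0,"az": 0.03,"hand": 50},{"x": -0.03,"y": -0.02,"z": 1.43,"ax": 0,"ay": 0,"az": 0.03,"hand": 50},{"x": -0.03,"y": -0.02,"z": 1.43,"ax": 0,"ay": 0,"az": 0.03,"hand": 5},{"x": -0.03,"y": -0.02,"z": 1.43,"ax": 0,"ay": 0,"az": 0.03,"hand": 5},{"x": -0.03,"y": -0.02,"z": 1.43,"ax": 0,"ay": 0,"az": 0.03,"hand": 5},{"x": -0.03,"y": -0.02,"z": 1.43,"ax": 0,"ay": 0,"az": 0.03,"hand": 5}], grip_force=60)

```text
clock: 26.45
eef_pos: [498.2, 363.3, 30.0]
tcp_rot: [-3.14, -0.002, -0.13]
contact_force: [-0.0, -0.3, 6.9]
opening: 0.193
grasp_force: 58.9
```

drive_tool(plan=[{"x": 0,"y": 0,"z": 0,"ax": 0,"ay": 0,"az": 0,"hand": 5},{"x": 0,"y": 0,"z": 0,"ax": 0,"ay": 0,"az": 0,"hand": 5}])

```text
clock: 26.65
eef_pos: [498.3, 363.3, 30.0]
tcp_rot: [-3.14, -0.002, -0.129]
contact_force: [-1.1, -0.5, 6.2]
opening: 0.193
grasp_force: 58.9
```

Run:
```python
from h import *
s=monitor.sense();print(s["eef_pos"],s["tcp_rot"],s["opening"],s["contact_force"])
```

```text
[498.25367037 363.31846035  30.04749506] [-3.13963284e+00 -2.12773158e-03 -1.29441768e-01] 0.19307910136467551 [-1.1097891  -0.52284298  6.16555165]
```

Run:
```python
from h import *
T,S=imaging.camera_info("top"),imaging.camera_info("side")
def tri(a,b):
    n=lambda c,u:cv2.undistortPoints(np.array([[u]],float)*.7,c["mtx"],c["dist"]).reshape(2,1)
    P=lambda c:np.c_[c["R"],c["t"]]
    X=cv2.triangulatePoints(P(T),P(S),n(T,a),n(S,b)).ravel(); return (X[:3]/X[3]).round(0)
print("knob",tri((545,357),(261,382)),"head",tri((640,428),(160,357)))
print(rel([498.3,363.3,300],yaw=WY)); 
s=monitor.sense(); print(s["eef_pos"])
```

```text
knob [ 436. -239.   -3.] head [ 300. -414.   61.]
(array([ 0.012, -0.01 , -5.399]), array([-0.02, -0.02, -1.63]))
[498.25367037 363.31846035  30.04749506]
```

drive_tool(plan=[{"x": 0,"y": 0,"z": -0.4,"ax": 0,"ay": 0,"az": 0,"hand": 5},{"x": 0,"y": 0,"z": -1.2,"ax": 0,"ay": 0,"az": 0,"hand": 5},{"x": 0,"y": 0,"z": -2.1,"ax": 0,"ay": 0,"az": 0,"hand": 5},{"x": 0,"y": 0,"z": -3,"ax": 0,"ay": 0,"az": 0,"hand": 5},{"x": 0,"y": 0,"z": -3.9,"ax": 0,"ay": 0,"az": 0,"hand": 5},{"x": 0,"y": 0,"z": -4.8,"ax": 0,"ay": 0,"az": -0.8,"hand": 5},{"x": 0,"y": 0.2,"z": -5.4,"ax": 0,"ay": 0,"az": -1.63,"hand": 5},{"x": 0,"y": 0.2,"z": -5.4,"ax": 0,"ay": 0,"az": -1.63,"hand": 5}])

```text
clock: 27.45
eef_pos: [497.6, 353.1, 304.2]
tcp_rot: [-3.137, -0.007, 0.043]
contact_force: [0.1, 0.8, -1.0]
opening: 0.197
grasp_force: 58.7
```

Run:
```python
from h import *
print(rel([509.5,-266,300],yaw=WY)); s=monitor.sense(); print(s["eef_pos"],s["opening"],s["grasp_force"])
```

```text
(array([-0.297, 12.381,  0.028]), array([-0.04, -0.07,  0.02]))
[497.55860426 353.114701   304.22128625] 0.19678876206660656 58.7200266122818
```

drive_tool(plan=[{"x": 0,"y": 0.8,"z": 0,"ax": 0,"ay": 0,"az": 0,"hand": 5},{"x": -0.1,"y": 1.6,"z": 0,"ax": 0,"ay": 0,"az": 0,"hand": 5},{"x": -0.1,"y": 2.5,"z": 0,"ax": 0,"ay": 0,"az": 0,"hand": 5},{"x": -0.1,"y": 3.4,"z": 0,"ax": 0,"ay": 0,"az": 0,"hand": 5},{"x": -0.1,"y": 4.3,"z": 0,"ax": 0,"ay": 0,"az": 0,"hand": 5},{"x": -0.2,"y": 5.2,"z": 0,"ax": 0,"ay": 0,"az": 0,"hand": 5},{"x": -0.2,"y": 6.1,"z": 0,"ax": 0,"ay": 0,"az": 0,"hand": 5},{"x": -0.2,"y": 7,"z": 0,"ax": 0,"ay": 0,"az": 0,"hand": 5}])

```text
clock: 28.25
eef_pos: [499.3, 0.8, 297.6]
tcp_rot: [-3.141, 0.001, 0.04]
contact_force: [1.1, -0.2, -1.4]
opening: 0.199
grasp_force: 58.9
```

drive_tool(plan=[{"x": 0,"y": 0.9,"z": 0,"ax": 0,"ay": 0,"az": 0,"hand": 5},{"x": 0,"y": 1.8,"z": 0,"ax": 0,"ay": 0,"az": 0,"hand": 5},{"x": 0,"y": 2.7,"z": 0,"ax": 0,"ay": 0,"az": 0,"hand": 5},{"x": 0,"y": 3.6,"z": 0,"ax": 0,"ay": 0,"az": 0,"hand": 5},{"x": 0,"y": 4.5,"z": 0,"ax": 0,"ay": 0,"az": 0,"hand": 5},{"x": -0.1,"y": 5.4,"z": 0,"ax": 0,"ay": 0,"az": 0,"hand": 5},{"x": -0.1,"y": 5.4,"z": 0,"ax": 0,"ay": 0,"az": 0,"hand": 5},{"x": -0.1,"y": 5.4,"z": 0,"ax": 0,"ay": 0,"az": 0,"hand": 5}])

```text
clock: 29.05
eef_pos: [505.6, -268.1, 297.2]
tcp_rot: [-3.14, 0.001, 0.038]
contact_force: [0.4, 0.3, -1.7]
opening: 0.196
grasp_force: 59.1
```

Run:
```python
from h import *
print(rel([509.5,-266,150],yaw=WY)); s=monitor.sense(); print(s["eef_pos"],s["tcp_rot"])
```

```text
(array([ 0.084, -0.036,  2.944]), array([-0.01,  0.01, -0.03]))
[ 505.5722164  -268.14282557  297.20116439] [-3.14043706e+00  1.36952753e-03  3.77946268e-02]
```

drive_tool(plan=[{"x": 0.08,"y": 0,"z": 0.8,"ax": 0,"ay": 0,"az": 0,"hand": 5},{"x": 0.08,"y": 0,"z": 1.6,"ax": 0,"ay": 0,"az": 0,"hand": 5},{"x": 0.08,"y": 0,"z": 2.4,"ax": 0,"ay": 0,"az": 0,"hand": 5},{"x": 0.08,"y": 0,"z": 3.2,"ax": 0,"ay": 0,"az": 0,"hand": 5},{"x": 0.08,"y": 0,"z": 4,"ax": 0,"ay": 0,"az": 0,"hand": 5},{"x": 0.08,"y": 0,"z": 4.45,"ax": 0,"ay": 0,"az": 0,"hand": 5},{"x": 0.08,"y": 0,"z": 4.45,"ax": 0,"ay": 0,"az": 0,"hand": 5},{"x": 0.08,"y": 0,"z": 4.45,"ax": 0,"ay": 0,"az": 0,"hand": 5}])

```text
clock: 29.85
eef_pos: [510.5, -266.4, 76.1]
tcp_rot: [-3.141, 0.001, 0.042]
contact_force: [-0.2, 0.2, -1.2]
opening: 0.205
grasp_force: 59.0
```

Run:
```python
from h import *
print(rel([510.1,-215.6,73],yaw=WY)); s=monitor.sense(); print(s["eef_pos"],s["tcp_rot"])
a=imaging.grab_frame("side"); q=w2p(imaging.camera_info("side"),[[646,-220,100]])[0]; u,v=(q-[50,50]).astype(int)
A=cv2.resize(a[v:v+100,u:u+100],None,fx=4,fy=4,interpolation=cv2.INTER_CUBIC)
a=imaging.grab_frame("wrist"); c=imaging.camera_info("wrist"); q=w2p(c,[[646,-230,100]])[0]; print(q)
B=a[:400,80:480]
cv2.imwrite("pics/under.png",np.hstack([A,B])[:,:,::-1])
```

```text
(array([ 0.034, -1.015,  0.062]), array([-0.  ,  0.  ,  0.01]))
[ 510.5176375  -266.39265368   76.06636544] [-3.14113249e+00  5.03509375e-04  4.17739011e-02]
[ 166.72151895 -147.03254785]
```

View pics/under.png

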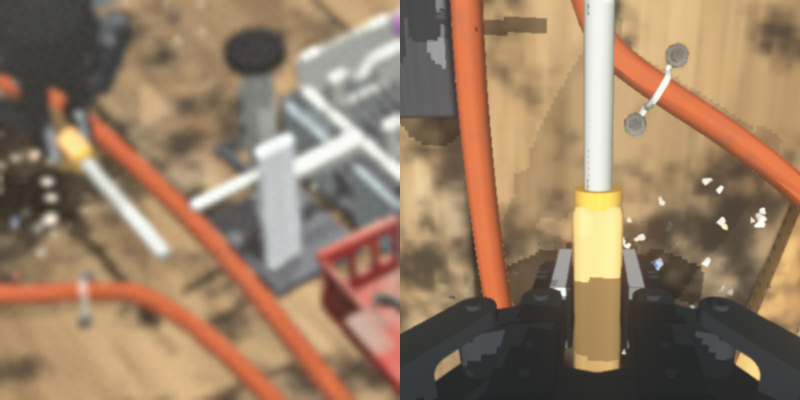

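Left: rod tip at (165,252) sits beside and below the pin's free end at (195,205). Right: the rod is held straight. I slide it under the pin and lift.

drive_tool(plan=[{"x": 0,"y": -0.1,"z": 0.06,"ax": 0,"ay": 0,"az": 0,"hand": 5},{"x": 0,"y": -0.4,"z": 0.06,"ax": 0,"ay": 0,"az": 0,"hand": 5},{"x": 0,"y": -0.7,"z": 0.06,"ax": 0,"ay": 0,"az": 0,"hand": 5},{"x": 0,"y": -1,"z": 0.06,"ax": 0,"ay": 0,"az": 0,"hand": 5},{"x": 0,"y": -1,"z": 0.06,"ax": 0,"ay": 0,"az": 0,"hand": 5},{"x": 0,"y": -1,"z": 0.06,"ax": 0,"ay": 0,"az": 0,"hand": 5}])

```text
clock: 30.55
eef_pos: [508.4, -216.6, 73.0]
tcp_rot: [3.141, -0.0, 0.043]
contact_force: [0.2, 0.5, -1.3]
opening: 0.198
grasp_force: 59.1
```

drive_tool(plan=[{"x": 0,"y": 0,"z": -0.15,"ax": 0,"ay": 0,"az": 0,"hand": 5},{"x": 0,"y": 0,"z": -0.3,"ax": 0,"ay": 0,"az": 0,"hand": 5},{"x": 0,"y": 0,"z": -0.45,"ax": 0,"ay": 0,"az": 0,"hand": 5},{"x": 0,"y": 0,"z": -0.6,"ax": 0,"ay": 0,"az": 0,"hand": 5},{"x": 0,"y": 0,"z": -0.75,"ax": 0,"ay": 0,"az": 0,"hand": 5},{"x": 0,"y": 0,"z": -0.87,"ax": 0,"ay": 0,"az": 0,"hand": 5},{"x": 0,"y": 0,"z": -0.87,"ax": 0,"ay": 0,"az": 0,"hand": 5},{"x": 0,"y": 0,"z": -0.87,"ax": 0,"ay": 0,"az": 0,"hand": 5}])

```text
clock: 31.35
eef_pos: [508.5, -217.5, 116.4]
tcp_rot: [3.141, -0.001, 0.041]
contact_force: [-1.9, 0.2, -2.9]
opening: 0.198
grasp_force: 58.9
```

drive_tool(plan=[{"x": 0,"y": 0,"z": 0.2,"ax": 0,"ay": 0,"az": 0,"hand": 5},{"x": 0,"y": 0,"z": 0.4,"ax": 0,"ay": 0,"az": 0,"hand": 5},{"x": 0,"y": 0.4,"z": 0.4,"ax": 0,"ay": 0,"az": 0,"hand": 5},{"x": 0,"y": 0.9,"z": 0.4,"ax": 0,"ay": 0,"az": 0,"hand": 5},{"x": 0,"y": 1.3,"z": 0.4,"ax": 0,"ay": 0,"az": 0,"hand": 5},{"x": 0,"y": 1.3,"z": 0.4,"ax": 0,"ay": 0,"az": 0,"hand": 5}])

```text
clock: 31.95
eef_pos: [511.4, -284.7, 95.8]
tcp_rot: [3.141, -0.001, 0.039]
contact_force: [0.2, 0.4, -0.5]
opening: 0.2
grasp_force: 59.2
```

Run:
```python
from h import *
a=imaging.grab_frame("side"); q=w2p(imaging.camera_info("side"),[[646,-220,100]])[0]; u,v=(q-[50,50]).astype(int)
A=cv2.resize(a[v:v+100,u:u+100],None,fx=4,fy=4,interpolation=cv2.INTER_CUBIC)
B=cv2.cvtColor(cv2.imread("pics/under.png"),cv2.COLOR_BGR2RGB)[:,:400]
cv2.imwrite("pics/lifted.png",np.hstack([B,A])[:,:,::-1])
# pin end predicted pixels in crop for pawl angles (pivot at pin -40 in x)
S=imaging.camera_info("side")
for th in(0,.3,.6,.9,1.1): print(th,((w2p(S,[[647.5-40*(1-np.cos(th)),-229.9,106+40*np.sin(th)]])[0]-[u,v])*4).round())
```

```text
0 [190. 202.]
0.3 [187. 188.]
0.6 [182. 173.]
0.9 [175. 157.]
1.1 [170. 147.]
```

View pics/lifted.png

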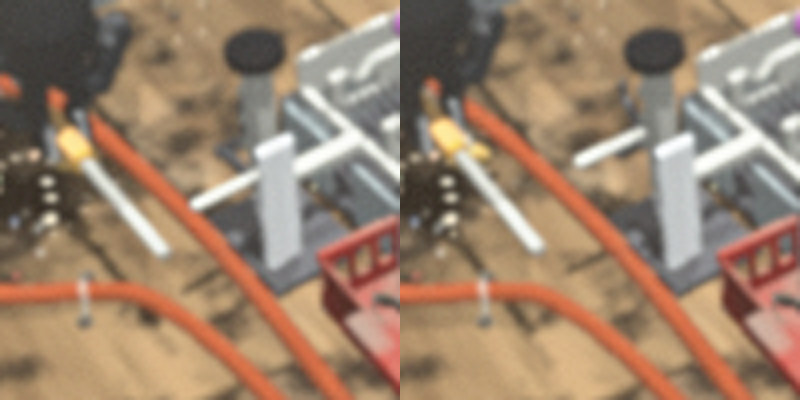

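The pin has swung up: its end is now at (178,160) in the right-hand crop, about 0.9 rad. The pawl stays up, so I take the rod back.

drive_tool(plan=[{"x": 0,"y": 0,"z": -0.8,"ax": 0,"ay": 0,"az": 0,"hand": 5},{"x": 0,"y": 0,"z": -1.7,"ax": 0,"ay": 0,"az": 0,"hand": 5},{"x": 0,"y": 0,"z": -2.6,"ax": 0,"ay": 0,"az": 0,"hand": 5},{"x": 0,"y": 0,"z": -3.5,"ax": 0,"ay": 0,"az": 0,"hand": 5},{"x": 0,"y": -0.5,"z": -4.1,"ax": 0,"ay": 0,"az": 0,"hand": 5},{"x": 0,"y": -1.3,"z": -4.1,"ax": 0,"ay": 0,"az": 0,"hand": 5},{"x": 0,"y": -2.2,"z": -4.1,"ax": 0,"ay": 0,"az": 0,"hand": 5},{"x": 0,"y": -3.1,"z": -4.1,"ax": 0,"ay": 0,"az": 0,"hand": 5}])

```text
clock: 32.8
eef_pos: [504.0, -125.4, 301.2]
tcp_rot: [-3.141, -0.0, 0.04]
contact_force: [0.7, 1.5, -1.7]
opening: 0.2
grasp_force: 59.2
```

drive_tool(plan=[{"x": 0,"y": -0.9,"z": 0,"ax": 0,"ay": 0,"az": 0,"hand": 5},{"x": 0,"y": -1.8,"z": 0,"ax": 0,"ay": 0,"az": 0,"hand": 5},{"x": 0,"y": -2.7,"z": 0,"ax": 0,"ay": 0,"az": 0,"hand": 5},{"x": 0,"y": -3.6,"z": 0,"ax": 0,"ay": 0,"az": 0,"hand": 5},{"x": 0,"y": -4.5,"z": 0,"ax": 0,"ay": 0,"az": 0.4,"hand": 5},{"x": 0,"y": -5.4,"z": 0,"ax": 0,"ay": 0,"az": 0.8,"hand": 5},{"x": 0,"y": -6.3,"z": 0,"ax": 0,"ay": 0,"az": 1.2,"hand": 5},{"x": 0,"y": -7.2,"z": 0,"ax": 0,"ay": 0,"az": 1.6,"hand": 5}])

```text
clock: 33.6
eef_pos: [488.6, 234.5, 301.0]
tcp_rot: [-3.141, 0.0, -0.128]
contact_force: [0.5, -0.6, -0.6]
opening: 0.2
grasp_force: 59.2
```

drive_tool(plan=[{"x": 0,"y": -0.8,"z": 0,"ax": 0,"ay": 0,"az": 0,"hand": 5},{"x": 0,"y": -1.6,"z": 0,"ax": 0,"ay": 0,"az": 0,"hand": 5},{"x": 0,"y": -2.3,"z": 0,"ax": 0,"ay": 0,"az": 0,"hand": 5},{"x": 0,"y": -2.3,"z": 0,"ax": 0,"ay": 0,"az": 0,"hand": 5},{"x": 0,"y": -2.3,"z": 0,"ax": 0,"ay": 0,"az": 0,"hand": 5}])

```text
clock: 34.1
eef_pos: [503.3, 346.8, 300.4]
tcp_rot: [3.14, 0.001, -0.125]
contact_force: [-0.3, -0.3, -1.8]
opening: 0.2
grasp_force: 59.3
```

Run:
```python
from h import *
print(rel([498.25,363.3,100],[-3.1396,-.002,-.1294])); s=monitor.sense(); print(s["eef_pos"],s["tcp_rot"])
```

```text
(array([-0.136, -0.319,  4.008]), array([0.03, 0.03, 0.05]))
[503.3155141  346.82926129 300.38910509] [ 3.14048089e+00  1.24908150e-03 -1.24668607e-01]
```

drive_tool(plan=[{"x": -0.14,"y": -0.32,"z": 0.6,"ax": 0,"ay": 0,"az": 0.05,"hand": 5},{"x": -0.14,"y": -0.32,"z": 1.4,"ax": 0,"ay": 0,"az": 0.05,"hand": 5},{"x": -0.14,"y": -0.32,"z": 2.2,"ax": 0,"ay": 0,"az": 0.05,"hand": 5},{"x": -0.14,"y": -0.32,"z": 3,"ax": 0,"ay": 0,"az": 0.05,"hand": 5},{"x": -0.14,"y": -0.32,"z": 3.8,"ax": 0,"ay": 0,"az": 0.05,"hand": 5},{"x": -0.14,"y": -0.32,"z": 4,"ax": 0,"ay": 0,"az": 0.05,"hand": 5},{"x": -0.14,"y": -0.32,"z": 4,"ax": 0,"ay": 0,"az": 0.05,"hand": 5},{"x": -0.14,"y": -0.32,"z": 4,"ax": 0,"ay": 0,"az": 0.05,"hand": 5}])

```text
clock: 34.9
eef_pos: [500.4, 363.3, 103.2]
tcp_rot: [-3.14, -0.002, -0.132]
contact_force: [1.0, -0.2, -0.9]
opening: 0.195
grasp_force: 59.2
```

Run:
```python
from h import *
print(rel([498.25,363.3,31],[-3.1396,-.002,-.1294])); s=monitor.sense(); print(s["eef_pos"],s["tcp_rot"])
```

```text
(array([-0.045,  0.007,  1.443]), array([ 0.01,  0.  , -0.03]))
[500.38870233 363.26495186 103.15280763] [-3.14013653e+00 -1.57777315e-03 -1.32259274e-01]
```

drive_tool(plan=[{"x": -0.04,"y": 0,"z": 0.4,"ax": 0,"ay": 0,"az": -0.02,"hand": 5},{"x": -0.04,"y": 0,"z": 0.8,"ax": 0,"ay": 0,"az": -0.02,"hand": 5},{"x": -0.04,"y": 0,"z": 1.2,"ax": 0,"ay": 0,"az": -0.02,"hand": 5},{"x": -0.04,"y": 0,"z": 1.4,"ax": 0,"ay": 0,"az": -0.02,"hand": 5},{"x": -0.04,"y": 0,"z": 1.45,"ax": 0,"ay": 0,"az": -0.02,"hand": 5},{"x": -0.04,"y": 0,"z": 1.45,"ax": 0,"ay": 0,"az": -0.02,"hand": 5}])

```text
clock: 35.5
eef_pos: [498.2, 363.9, 30.6]
tcp_rot: [-3.14, -0.001, -0.13]
contact_force: [-2.3, -1.0, 3.1]
opening: 0.195
grasp_force: 60.1
```

drive_tool(plan=[{"x": 0,"y": 0,"z": 0,"ax": 0,"ay": 0,"az": 0,"hand": 22},{"x": 0,"y": 0,"z": 0,"ax": 0,"ay": 0,"az": 0,"hand": 30},{"x": 0,"y": 0,"z": 0,"ax": 0,"ay": 0,"az": 0,"hand": 45},{"x": 0,"y": 0,"z": 0,"ax": 0,"ay": 0,"az": 0,"hand": 50},{"x": 0,"y": 0,"z": 0,"ax": 0,"ay": 0,"az": 0,"hand": 50},{"x": 0,"y": 0,"z": -0.6,"ax": 0,"ay": 0,"az": 0,"hand": 50},{"x": 0,"y": 0,"z": -1.5,"ax": 0,"ay": 0,"az": 0,"hand": 50},{"x": 0,"y": 0,"z": -2.4,"ax": 0,"ay": 0,"az": 0,"hand": 50}])

```text
clock: 36.3
eef_pos: [496.8, 362.9, 149.4]
tcp_rot: [3.14, 0.001, -0.13]
contact_force: [0.6, 0.5, 0.3]
opening: 0.585
grasp_force: 0.0
```

drive_tool(plan=[{"x": 0,"y": 0.2,"z": -0.9,"ax": 0,"ay": 0,"az": 0,"hand": 50},{"x": 0,"y": 0.4,"z": -1.8,"ax": 0,"ay": 0,"az": 0,"hand": 50},{"x": 0,"y": 0.4,"z": -2.9,"ax": 0,"ay": 0,"az": 0,"hand": 40},{"x": 0,"y": 0.4,"z": -3,"ax": 0,"ay": 0,"az": 0,"hand": 30},{"x": 0,"y": 0.4,"z": -3,"ax": 0,"ay": 0,"az": 0,"hand": 10},{"x": 0,"y": 0.4,"z": -3,"ax": 0,"ay": 0,"az": 0,"hand": 0}])

```text
clock: 36.9
eef_pos: [494.3, 343.1, 297.4]
tcp_rot: [3.141, 0.001, -0.13]
contact_force: [-0.5, 1.0, -0.6]
opening: 0.017
grasp_force: 0.0
```

Run:
```python
from h import *
s=monitor.sense();c=imaging.camera_info("wrist"); im=imaging.grab_frame("wrist"); handle(im,c)
print(s["eef_pos"],rel([625,-162,300],yaw=WY))
```

```text
handle [271.2 371.9] 51.0 22.0 -0.121
handle [343.7  86.2] 145.0 142.0 -0.157
handle [451.7 305.3] 34.0 19.0 0.627
handle [482.5 323.1] 34.0 16.0 0.085
handle [500.9 482.5] 53.0 25.0 0.023
handle [492.9 365.3] 89.0 18.0 -0.148
handle [415.7 227.8] 224.0 92.0 -0.103
handle [455.7 137.7] 130.0 53.0 0.104
handle [447.5  93.9] 149.0 28.0 -0.017
handle [487.8  58.4] 66.0 29.0 0.006
handle [566.7 445.4] 27.0 14.0 0.003
handle [561.3 401.4] 130.0 50.0 0.032
handle [615.7 443.5] 38.0 18.0 0.034
handle [479.2 579.5] 378.0 144.0 -0.327
handle [635.1 304.6] 44.0 28.0 -0.889
handle [637.7 252.9] 37.0 23.0 1.454
[494.2782771  343.14466008 297.43274003] (array([ 3.903,  9.677, -0.055]), array([ 0.02,  0.02, -1.63]))
```

The rod is back on its stand: handle at (493,365), yaw −0.148, against (493,363), −0.13 before. Next I press the pad.

drive_tool(plan=[{"x": 0.3,"y": 0.8,"z": 0,"ax": 0,"ay": 0,"az": -0.3,"hand": 0},{"x": 0.6,"y": 1.7,"z": 0,"ax": 0,"ay": 0,"az": -0.6,"hand": 0},{"x": 1,"y": 2.5,"z": 0,"ax": 0,"ay": 0,"az": -0.9,"hand": 0},{"x": 1.4,"y": 3.4,"z": 0,"ax": 0,"ay": 0,"az": -1.2,"hand": 0},{"x": 1.8,"y": 4.2,"z": 0,"ax": 0,"ay": 0,"az": -1.63,"hand": 0},{"x": 2.2,"y": 5,"z": 0,"ax": 0,"ay": 0,"az": -1.63,"hand": 0},{"x": 2.5,"y": 5.8,"z": 0,"ax": 0,"ay": 0,"az": -1.63,"hand": 0},{"x": 2.8,"y": 6.6,"z": 0,"ax": 0,"ay": 0,"az": -1.63,"hand": 0}])

```text
clock: 37.75
eef_pos: [590.3, -3.6, 296.3]
tcp_rot: [-3.141, 0.004, 0.041]
contact_force: [1.5, 0.2, 0.2]
opening: -0.003
grasp_force: 0.0
```

Run:
```python
from h import *
print(rel([625,-161,280],yaw=WY),monitor.sense()["eef_pos"])
```

```text
(array([0.565, 3.174, 0.323]), array([-0.  ,  0.04,  0.  ])) [590.33596999  -3.57879615 296.28112823]
```

drive_tool(plan=[{"x": 0.2,"y": 0.8,"z": 0,"ax": 0,"ay": 0,"az": 0,"hand": 0},{"x": 0.4,"y": 1.7,"z": 0.2,"ax": 0,"ay": 0,"az": 0,"hand": 0},{"x": 0.5,"y": 2.5,"z": 0.3,"ax": 0,"ay": 0,"az": 0,"hand": 0},{"x": 0.56,"y": 2.95,"z": 0.3,"ax": 0,"ay": 0,"az": 0,"hand": 0},{"x": 0.56,"y": 2.95,"z": 0.3,"ax": 0,"ay": 0,"az": 0,"hand": 0},{"x": 0.56,"y": 2.95,"z": 0.3,"ax": 0,"ay": 0,"az": 0,"hand": 0},{"x": 0.56,"y": 2.95,"z": 0.3,"ax": 0,"ay": 0,"az": 0,"hand": 0}])

```text
clock: 38.45
eef_pos: [624.5, -146.9, 282.6]
tcp_rot: [-3.141, 0.002, 0.042]
contact_force: [-0.3, 0.5, 0.5]
opening: -0.0
grasp_force: 0.0
```

Run:
```python
from h import *
print(rel([625,-160,215],yaw=WY),monitor.sense()["eef_pos"])
c=imaging.camera_info("wrist"); im=imaging.grab_frame("wrist")
hsv=cv2.cvtColor(im,cv2.COLOR_RGB2HSV)
u,v=w2p(c,[[625,-162,207]])[0]; print(u,v)
m=((hsv[...,2]<80)).astype(np.uint8); m[int(v)+60:]=0
for k in cv2.findContours(m,cv2.RETR_EXTERNAL,cv2.CHAIN_APPROX_NONE)[0]:
    if cv2.contourArea(k)>300: (a,b),r=cv2.minEnclosingCircle(k); print("dark",a,b,r,p2w(c,[[a,b]],207).round(1))
```

```text
(array([1.000e-03, 2.630e-01, 1.353e+00]), array([-0.01,  0.02,  0.01])) [ 624.52833986 -146.94390084  282.64482039]
302.1469043490204 216.60278068548544
dark 302.1879577636719 225.75180053710938 50.421180725097656 [[ 619.1 -162.4  207. ]]
dark 437.0 20.5 31.70577621459961 [[ 740.6 -229.6  207. ]]
```

drive_tool(plan=[{"x": 0,"y": 0.26,"z": 0.4,"ax": 0,"ay": 0,"az": 0,"hand": 0},{"x": 0,"y": 0.26,"z": 0.9,"ax": 0,"ay": 0,"az": 0,"hand": 0},{"x": 0,"y": 0.26,"z": 1.3,"ax": 0,"ay": 0,"az": 0,"hand": 0},{"x": 0,"y": 0.26,"z": 1.45,"ax": 0,"ay": 0,"az": 0,"hand": 0},{"x": 0,"y": 0.26,"z": 1.45,"ax": 0,"ay": 0,"az": 0,"hand": 0},{"x": 0,"y": 0.26,"z": 1.45,"ax": 0,"ay": 0,"az": 0,"hand": 0}])

```text
clock: 39.1
eef_pos: [626.1, -160.6, 212.3]
tcp_rot: [3.141, -0.001, 0.042]
contact_force: [-0.1, -1.1, 0.7]
opening: 0.004
grasp_force: 0.0
```

drive_tool(plan=[{"x": 0,"y": 0,"z": 0.1,"ax": 0,"ay": 0,"az": 0,"hand": 0},{"x": 0,"y": 0,"z": 0.2,"ax": 0,"ay": 0,"az": 0,"hand": 0},{"x": 0,"y": 0,"z": 0.3,"ax": 0,"ay": 0,"az": 0,"hand": 0},{"x": 0,"y": 0,"z": 0.4,"ax": 0,"ay": 0,"az": 0,"hand": 0},{"x": 0,"y": 0,"z": 0.4,"ax": 0,"ay": 0,"az": 0,"hand": 0},{"x": 0,"y": 0,"z": 0.4,"ax": 0,"ay": 0,"az": 0,"hand": 0}])

```text
clock: 39.7
eef_pos: [625.7, -161.1, 191.4]
tcp_rot: [3.141, -0.0, 0.041]
contact_force: [0.7, 0.4, 0.5]
opening: 0.002
grasp_force: 0.5
```

drive_tool(plan=[{"x": 0,"y": 0,"z": 0.15,"ax": 0,"ay": 0,"az": 0,"hand": 0},{"x": 0,"y": 0,"z": 0.3,"ax": 0,"ay": 0,"az": 0,"hand": 0},{"x": 0,"y": 0,"z": 0.45,"ax": 0,"ay": 0,"az": 0,"hand": 0},{"x": 0,"y": 0,"z": 0.6,"ax": 0,"ay": 0,"az": 0,"hand": 0}])

```text
clock: 40.1
eef_pos: [625.8, -161.2, 161.9]
tcp_rot: [3.141, -0.001, 0.041]
contact_force: [-1.1, 0.8, 7.8]
opening: 0.001
grasp_force: 3.8
```

drive_tool(plan=[{"x": 0,"y": 0,"z": 0.1,"ax": 0,"ay": 0,"az": 0,"hand": 0},{"x": 0,"y": 0,"z": 0.15,"ax": 0,"ay": 0,"az": 0,"hand": 0},{"x": 0,"y": 0,"z": 0.15,"ax": 0,"ay": 0,"az": 0,"hand": 0}])

```text
clock: 40.4
eef_pos: [625.6, -161.1, 153.7]
tcp_rot: [3.142, -0.0, 0.041]
contact_force: [0.1, 0.5, 0.7]
opening: 0.0
grasp_force: 0.4
```

Now I press gently on to the stop.

drive_tool(plan=[{"x": 0,"y": 0,"z": 0.04,"ax": 0,"ay": 0,"az": 0,"hand": 0},{"x": 0,"y": 0,"z": 0.08,"ax": 0,"ay": 0,"az": 0,"hand": 0},{"x": 0,"y": 0,"z": 0.08,"ax": 0,"ay": 0,"az": 0,"hand": 0},{"x": 0,"y": 0,"z": 0.08,"ax": 0,"ay": 0,"az": 0,"hand": 0}])

```text
clock: 40.8
eef_pos: [625.7, -161.2, 151.9]
tcp_rot: [3.141, -0.001, 0.041]
contact_force: [-7.0, 1.4, 17.7]
opening: 0.005
grasp_force: 9.0
```

The steady 18 N at z = 152 is the stop. I retract and check everything.

drive_tool(plan=[{"x": 0,"y": 0,"z": -0.5,"ax": 0,"ay": 0,"az": 0,"hand": 0},{"x": 0,"y": 0,"z": -1.4,"ax": 0,"ay": 0,"az": 0,"hand": 0},{"x": 0,"y": 0,"z": -2.3,"ax": 0,"ay": 0,"az": 0,"hand": 0},{"x": 0,"y": -0.9,"z": -2.8,"ax": 0,"ay": 0,"az": 0,"hand": 0},{"x": 0,"y": -1.8,"z": -2.8,"ax": 0,"ay": 0,"az": 0,"hand": 0},{"x": 0,"y": -2.7,"z": -2.8,"ax": 0,"ay": 0,"az": 0,"hand": 0},{"x": 0,"y": -3.6,"z": -2.8,"ax": 0,"ay": 0,"az": 0,"hand": 0}])

```text
clock: 41.5
eef_pos: [617.6, 20.2, 289.9]
tcp_rot: [3.142, -0.0, 0.041]
contact_force: [-0.2, 0.3, -0.3]
opening: 0.006
grasp_force: 0.0
```

drive_tool(plan=[{"x": 0,"y": -0.9,"z": -1,"ax": 0,"ay": 0,"az": 0,"hand": 0},{"x": 0,"y": -1.3,"z": -2,"ax": 0,"ay": 0,"az": 0,"hand": 0},{"x": 0,"y": -1.3,"z": -2.4,"ax": 0,"ay": 0,"az": 0,"hand": 0},{"x": 0,"y": -1.3,"z": -2.4,"ax": 0,"ay": 0,"az": 0,"hand": 0},{"x": 0,"y": -1.3,"z": -2.4,"ax": 0,"ay": 0,"az": 0,"hand": 0}])

```text
clock: 42.0
eef_pos: [615.5, 84.0, 410.3]
tcp_rot: [3.142, -0.001, 0.042]
contact_force: [0.3, -0.4, -0.7]
opening: -0.007
grasp_force: 0.0
```

Run:
```python
from h import *
c=imaging.camera_info("wrist"); im=imaging.grab_frame("wrist"); cv2.imwrite("pics/end.png",im[:,:,::-1])
for b in blobs(im,c,63): print(b)
handle(im,c)
for y in(112,56,0,-56): print(np.round(W(0,y,63),1))
# rod tip / tape
hsv=cv2.cvtColor(im,cv2.COLOR_RGB2HSV)
m=cv2.inRange(hsv,(98,120,100),(118,255,255))
for k in cv2.findContours(m,cv2.RETR_EXTERNAL,cv2.CHAIN_APPROX_NONE)[0]:
    if cv2.contourArea(k)>400: a,b=cv2.minEnclosingCircle(k); print("blue",a,b,p2w(c,[a],19).round())
print(monitor.sense()["clock"])
```

```text
('purple', array([336., 159.], dtype=float32), array([617. ,   5.9]), np.float64(102.0), np.float64(23.0), 0.047)
('purple', array([252., 158.], dtype=float32), array([613.4, 118. ]), np.float64(102.0), np.float64(23.0), 0.062)
('purple', array([209., 158.], dtype=float32), array([611.1, 174.5]), np.float64(102.0), np.float64(24.0), 0.05)
('white', array([466., 148.], dtype=float32), array([ 641.5, -167.5]), np.float64(64.0), np.float64(13.0), 1.467)
('white', array([ 84., 164.], dtype=float32), array([595.4, 345.4]), np.float64(113.0), np.float64(12.0), 3.0)
('white', array([195., 154.], dtype=float32), array([614.1, 194. ]), np.float64(132.0), np.float64(14.0), 0.051)
handle [ 293.1 -131.9] 62.0 24.0 1.024
handle [277.9 269.4] 73.0 24.0 -0.92
handle [ 324.8 -368.8] 105.0 29.0 0.6
handle [ 411.2 -340.8] 85.0 49.0 0.266
handle [ 424.6 -137.9] 69.0 38.0 -0.01
handle [411.3 312.1] 95.0 51.0 0.873
handle [460.9 271.2] 45.0 37.0 0.033
handle [493.  112.3] 67.0 52.0 -0.014
handle [453.5 196.8] 140.0 96.0 -0.064
handle [ 540.1 -243.8] 51.0 29.0 -1.528
handle [ 535.1 -134.6] 42.0 30.0 0.215
handle [509.9 296.5] 63.0 22.0 0.078
handle [509.8 461.9] 52.0 23.0 0.013
handle [ 556.  -192.5] 52.0 19.0 0.066
handle [ 577.3 -251.8] 74.0 43.0 1.376
handle [548.5 371.9] 188.0 45.0 0.187
handle [648.6 281.2] 43.0 22.0 -0.68
handle [ 682.  -139.1] 38.0 22.0 -1.515
handle [ 651.5 -268.2] 127.0 70.0 0.23
handle [ 701.2 -191.6] 27.0 24.0 0.037
handle [ 730.4 -274.5] 30.0 24.0 0.214
handle [748.8 289.6] 116.0 105.0 0.033
[610.9 172.4  63. ]
[613.2 116.5  63. ]
[615.5  60.5  63. ]
[617.8   4.5  63. ]
42.05
```

Run:
```python
from h import *
c=imaging.camera_info("wrist"); im=imaging.grab_frame("wrist").astype(int)
for x in(-50,-20,0,20,48,60):
    P=[W(x,y,63) for y in range(-28,29)]; q=w2p(c,P).round().astype(int); v=im[q[:,1],q[:,0]].min(1)
    on=[y for y,t in zip(range(-28,29),v) if t>165]; print(x,(min(on),max(on)) if on else None,len(on))
for b in blobs(im.astype(np.uint8),c,45):
    if b[2][1]>300: print("shaft",b)
```

```text
-50 (-9, 11) 21
-20 (-9, 12) 22
0 (-18, 12) 24
20 (-8, 12) 21
48 (-8, 12) 21
60 None 0
shaft ('white', array([ 83., 164.], dtype=float32), array([591.9, 355.1]), np.float64(118.0), np.float64(12.0), 3.0)
```

```bash
python3 -c "
from rig import r
print(r.sign_off())"
```

```text
the job is handed in; nothing more can be done
None
```

I handed the job in after about 42 s of robot time (the hand-in gave no verdict): all four bars found on the table lie centred in the rests, I flicked the pawl up to about 0.9 rad with the rod, pressed the carrier down to its stop, and put the rod back on its stand about 5 mm off its first position (15 mm allowed).

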